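Make up the filler and grinder changeover kits

ROBOT

A 6-joint arm with a two-finger parallel gripper is mounted at the origin on the work surface. World frame = base frame: x ahead of the robot, y to its left, z up, the work surface at z = 0. Lengths are in m, angles in rad, forces in N, time in s.
With the tool pointing down it reaches from about 0.35 to 0.775 m from the base axis. Payload 5.5 kg.
Tool frame: the origin (TCP) lies midway between the tips of the shut fingers; the grasp point (between the pads) lies manip.tcp_to_grasp behind it (manip.tcp_to_grasp is the distance from the TCP to the grasp point, in m); z points along the fingers, x is the direction in which the jaws open and shut, and the axes are right-handed (so a half turn about z gives the same grasp; the last joint's range is limited). The gripper opens to 85 mm and grips with 20 to 120 N. Pads are 22 mm wide; open, the fingers measure 114 mm over their backs; the gripper's body (76 mm by 85 mm) begins 54 mm behind the grasp point. The pads swing forward as they close: fully open they stand 13 mm farther back than shut.
Start: joints at [1.188, 0.313, 0.046, 1.304, 0, 1.431], TCP at [0.138, 0.558, 0.231] pointing down, gripper open.
Joint ranges: [-2.76, 2.76], [-0.86, 1.69], [-1.03, 1.26], [-2.2, 2.34], [-1.47, 1.5], [-3.14, 3.14]. Speed limits (rad/s): [2.57, 2.57, 3.14, 3.14, 3.14, 3.14].

INTERFACE

Orientations are given as a rotation vector (axis times angle).
In Python, from rig import state, snapshot, manip, search_frame gives the robot as it stands. The module is installed in compiled form; this text tells all that it offers.
- The arm moves only by the tool drive_tool, never from a script. Its argument "rows" is a list of rows, each a list of 3 entries, a list of its own where there are three numbers: the turn, a rotation vector about the tool's x, y, z in degrees, then the shift along the tool's x, y, z in cm, then the finger opening in cm, from 0 to 8.54. In form: [[[wx, wy, wz], [dx, dy, dz], hand], ...]. A call has exactly 10 rows; each row shifts and turns the commanded pose from where the row before left it, along the tool's axes as they then stand; what a row does not reach is not made up. A row lasts 1/8 s, in which the tool goes at most 62.5 mm and 10.7 degrees, less where a joint would pass 70% of its speed; a pose out of reach is approached as far as the arm can. A call is refused whole if a number of a shift passes 6.25 or a number of a turn 10.7, either way. A call with a gripper value outside its range is refused whole. The fingers move at their own pace and stop on an object; "grip_force" is the grip in N (left out, the last holds). Time passes only in rows, so rows that do not move let the fingers close, or fill a call up. It gives the time, the measured TCP pose, the force and the opening at its end, in the units of the state.
- state(): the state, without advancing time (a new reading comes with each control period).
- snapshot(name): name is "scene" or "top" or "wrist"; returns a dict with "pixels" (480x640x3 uint8, red, green, blue), "depth" (480x640 float32, m along the optical axis (not along the pixel's ray), 0 where there is no reading), "fx", "fy", "cx", "cy" (pixels), "rvec" (rotation vector, rad) and "tvec" (3), from world to camera coordinates, as OpenCV has them; the wrist camera has in their place "T_tool_cam" (4x4, takes a point from camera to tool coordinates, whose origin is the TCP and whose axes are the tool frame's). Camera axes: x right, y down, z forward; pixel columns grow to the right and rows downward; lengths in m; the calibration is good to about 2 mm. The wrist camera is an equidistant fisheye: a pixel r from the principal point sees the ray r / f radians off the axis. A picture is of the moment at which its call begins: read the wrist's pose just before it.
- manip.finish_job(): hands the job in, once; it reports no verdict.
Trained networks look in a picture, given as the dict that the camera call returned (one of the last four; its "shot" number tells which), for a name from the list of things; names that differ only in an ending like _2 or _b are one class to them, and where a whole thing is asked for, a point or a joint stands for the part that bears it (a point fixed in the world has none). Each returns a list of dicts, best first, with "conf" (0 to 1); they miss things now and then, are a little off and sometimes report something else, mostly with a low value. They report only what shows in the picture. A call takes as long as a camera call. They do not tell look-alikes from the thing itself.
- search_frame(picture, name): "position" ([column, row] in pixels, amid what is visible of it).
The state is a dict: "t": time; "joint_positions": joint angles; "joint_velocities": joint speeds; "tau": joint torques, N m; "eef_pos": TCP position; "tcp_rot": TCP orientation; "wrist_force": force on the tool from outside, world axes, zero at the start; "torque": the same for the moment, N m; "opening": finger opening in m.
Only numpy, scipy, OpenCV 4.12 (cv2) and the standard library are available. Lean on these libraries where they do the work, as an engineer would, in place of code of your own. Each camera call takes 0.05 s, during which the arm holds its last target.

TASK

Make up the two changeover kits from the parts on the bench: the thin nozzle (standing upright) and the coupling ring on the rimmed steel tray, the cross-shaped knife and the fine-holed plate on the white board. Set each one down flat and centred on its own printed outline, the knife's arms along the arms of its cross, and let go. Leave the wide nozzle and the coarse-holed plate where they are.

Things in the scene. Friction and masses are not known exactly. Their poses are not given: they have to be found in the camera images.
- thin_nozzle: The thin filling nozzle, bare metal, standing upright on its round foot: foot 50 mm in diameter and 8 mm high, above it a tapering neck up to 22 mm, then a straight tube 16 mm in diameter to the top at 85 mm. Loose, about 100 g. Origin: centre of its underside; z up along the tube.
- wide_nozzle: The wide filling nozzle: the same foot (50 mm) and height (85 mm), but its tube is 35 mm in diameter. Loose. Not wanted today. Origin: centre of its underside; z up.
- fine_plate: The fine grinder plate: a round metal disc 54 mm in diameter and 14 mm thick, lying flat, its upper face full of many small dark holes (37 of 4 mm). Loose, about 160 g. Origin: centre of its underside; z up.
- coarse_plate: The coarse grinder plate: the same disc (54 mm by 14 mm), but with only five large dark holes (14 mm) in a ring. Loose. Not wanted today. Origin: centre of its underside; z up.
- knife: The grinder knife: a metal cross of four equal arms, 56 mm from end to end, arms 11 mm wide and 14 mm high, lying flat, with a low round hub (22 mm in diameter, 18 mm high) in the middle. Can be gripped across the ends of two opposite arms. Loose, about 100 g. Origin: centre of its underside; x and y along the arms, z up.
- coupling_ring: The coupling ring: an open metal ring, 58 mm outside and 42 mm inside diameter, 22 mm high, lying flat. Loose, about 140 g. Origin: centre of its underside; z up.
- steel_tray: Filler-kit tray, fixed, left or right of the stock: shallow steel tray, 240 (x) by 136 (y) mm, floor 3 mm thick, rim 4 mm thick and 12 mm high over the table. Dark outlines printed on its floor: a full disc (56 mm) at x -55 mm, y 0 for the nozzle; an open ring (64 mm) at x +55 mm, y 0 for the coupling ring. Origin: centre of its underside, on the table; x along its length, z up.
- white_board: Grinder-kit board, fixed, left or right of the stock: flat white plastic, no rim, 240 (x) by 136 (y) mm, 15 mm thick; grip tab (45 mm wide, 30 mm long, dark dot) at its +x end. Dark outlines printed on top: a cross (62 mm, arms along x and y) at x -55 mm, y 0 for the knife; a disc (60 mm) at x +55 mm, y 0 for the plate. Origin: centre of its underside, on the table; x along its length, z up.
Not all that is in view belongs to the job. What is shaped like the coupling_ring but red is not meant.

How it is judged:
By the outcome, as a careful person would: the job done as asked, in the order asked, and still so for the second after the job is handed in, with the robot touching nothing.
It also fails if it takes over 112 s, if anything falls off the work surface, if the arm or the gripper's body presses on something with over 40 N, if the wrist force passes 120 N, or if a joint passes its speed limit or range.

## Working session

There is one attempt and no reset: what is moved stays moved. The work goes in short steps, Python scripts to look and compute and a tool call to move; the robot and the scene stay as the last step left them, time stands still between calls to the robot, and variables do not carry over. Pictures are saved under pics/ and viewed, and the job is handed in when it is done.

Besides the shell and the picture viewer there is one more tool, called after "Request:" as name(argument=value, ...) on one line, values as JSON. drive_tool: Moves the arm, as the interface text tells. Its arguments: {"type":"object","properties":{"rows":{"type":"array"},"grip_force":{"type":"number"}},"required":["rows"]}

```bash
mkdir -p pics; cat > h.py <<'E'
import numpy as np, cv2, pickle
from rig import state, snapshot, manip, search_frame
def save(s,n): cv2.imwrite(f'pics/{n}.png', s['pixels'][:,:,::-1])
def world(s,u,v,z=None):
    R=cv2.Rodrigues(np.array(s['rvec'],float))[0];t=np.array(s['tvec'],float).ravel()
    d=np.array([(u-s['cx'])/s['fx'],(v-s['cy'])/s['fy'],1.])
    if z is None:
        D=s['depth'][int(round(v)),int(round(u))]; return R.T@(d*D-t)
    c=-R.T@t; r=R.T@d; return c+r*(z-c[2])/r[2]
E
python3 - <<'E'
from h import *
st=state();print({k:np.round(v,3).tolist() for k,v in st.items()}, manip.tcp_to_grasp)
for n in ['scene','top']:
    s=snapshot(n);save(s,n+'0')
    print(n,s['fx'],s['rvec'],s['tvec'])
    pickle.dump(s,open(n+'0.pkl','wb'))
    for o in ['thin_nozzle','wide_nozzle','fine_plate','coarse_plate','knife','coupling_ring','steel_tray','white_board']:
        for r in search_frame(s,o)[:3]:
            u,v=r['position'];print(o,round(r['conf'],2),np.round([u,v]),np.round(world(s,u,v),3))
E
```

```text
{'t': 0.0, 'joint_positions': [1.188, 0.314, 0.045, 1.304, -0.0, 1.431], 'joint_velocities': [0.002, -0.001, -0.0, -0.001, -0.0, 0.001], 'tau': [0.0, -48.062, 29.854, 0.019, -0.0, -0.0], 'eef_pos': [0.138, 0.558, 0.23], 'tcp_rot': [2.473, 1.935, -0.003], 'wrist_force': [0.122, -0.32, -0.038], 'torque': [0.013, 0.038, 0.031], 'opening': 0.086} 0.0187
scene 597.6975983801021 [ 2.01193995  1.60463531 -0.56513784] [-0.1279253  -0.40564459  1.42920137]
thin_nozzle 0.71 [298. 208.] [ 0.46  -0.008  0.016]
wide_nozzle 0.62 [241. 208.] [ 0.462 -0.114  0.048]
fine_plate 0.68 [278. 313.] [ 0.677 -0.086  0.013]
coarse_plate 0.64 [363. 297.] [0.679 0.06  0.014]
coarse_plate 0.51 [242. 207.] [ 0.466 -0.111  0.055]
knife 0.69 [365. 198.] [0.464 0.123 0.016]
coupling_ring 0.92 [247. 277.] [ 0.597 -0.127  0.02 ]
coupling_ring 0.84 [187. 323.] [ 0.653 -0.239  0.001]
coupling_ring 0.67 [296. 207.] [ 0.459 -0.012  0.019]
steel_tray 0.58 [478. 212.] [0.536 0.328 0.002]
white_board 0.92 [138. 253.] [ 0.501 -0.31   0.017]
top 436.5296340315617 [ 2.02711909 -2.20417255  0.22521962] [0.04478946 0.56709878 0.74338869]
thin_nozzle 0.63 [324. 302.] [ 0.451 -0.01   0.087]
wide_nozzle 0.8 [381. 300.] [ 0.447 -0.107  0.084]
wide_nozzle 0.53 [376. 226.] [ 0.596 -0.128  0.002]
fine_plate 0.98 [353. 188.] [ 0.674 -0.089  0.017]
knife 0.84 [253. 308.] [0.455 0.122 0.021]
coupling_ring 0.62 [428. 176.] [ 0.692 -0.245  0.   ]
coupling_ring 0.59 [377. 243.] [ 0.558 -0.122  0.024]
coupling_ring 0.51 [326. 298.] [ 0.457 -0.014  0.087]
steel_tray 0.9 [149. 278.] [0.529 0.32  0.006]
white_board 0.9 [475. 271.] [ 0.49  -0.304  0.016]
```

View pics/top0.png

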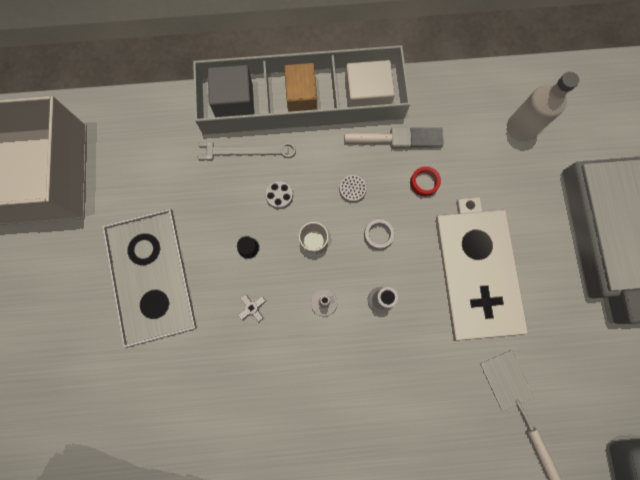

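View pics/scene0.png

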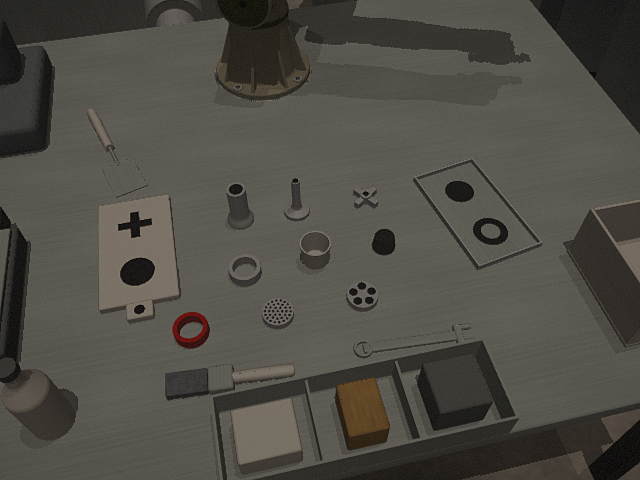

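The top view shows everything: the tray on the left, with its ring outline at (144,249) and disc at (154,304), and the board on the right, with its disc at (477,244) and cross at (487,302). The parts are the thin nozzle (324,302), the ring (378,235), the fine plate (353,188) and the knife (252,308). The red ring at (426,181) is the decoy. Next I'll measure these precisely.

```bash
cat > m.py <<'E'
from h import *
def blob(s,u,v,w,mask):
    g=mask; n,l,stt,c=cv2.connectedComponentsWithStats(g.astype(np.uint8))
    return n,l,stt,c
for name,z_t in [('top',0)]:
    s=pickle.load(open(name+'0.pkl','rb')); im=s['pixels'].astype(int); g=im.sum(2)/3
    for nm,u,v,z in [('tray_ring',144,249,.003),('tray_disc',154,304,.003),('board_disc',477,244,.015),('board_cross',487,302,.015)]:
        U,V=np.meshgrid(np.arange(640),np.arange(480))
        w=(abs(U-u)<26)&(abs(V-v)<26)
        med=np.median(g[w]); lo=np.percentile(g[w],3); m=w&(g<(med+lo)/2)
        n,l,stt,c=cv2.connectedComponentsWithStats(m.astype(np.uint8))
        k=1+np.argmax(stt[1:,4]); 
        wt=np.where(cv2.dilate((l==k).astype(np.uint8),np.ones((3,3)))>0,np.clip((med-g)/(med-lo),0,1),0)
        cu,cv_=(U*wt).sum()/wt.sum(),(V*wt).sum()/wt.sum()
        print(nm,stt[k],np.round([cu,cv_],1),np.round(world(s,cu,cv_,z),4))
    # depth-based height map
    R=cv2.Rodrigues(np.array(s['rvec'],float))[0];t=np.array(s['tvec'],float).ravel()
    P=np.stack([(U-s['cx'])/s['fx']*s['depth'],(V-s['cy'])/s['fy']*s['depth'],s['depth']],-1)-t
    W=P@R
    for nm,x,y,lo,hi in [('fine',.674,-.089,.009,.02),('knife',.455,.122,.008,.025),('ring',.57,-.125,.014,.03),('thin_foot',.46,-.01,.004,.015),('thin_top',.455,-.01,.07,.1),('wide',.455,-.11,.07,.1)]:
        m=(abs(W[...,0]-x)<.05)&(abs(W[...,1]-y)<.045)&(W[...,2]>lo)&(W[...,2]<hi)
        p=W[m]; print(nm,len(p),np.round(np.median(p[:,2]),4),np.round(p.min(0),4),np.round(p.max(0),4),'mid',np.round((p.min(0)+p.max(0))/2,4),'mean',np.round(p.mean(0),4))
    for nm,u,v in [('a',349,388) ,('b',300,360),('tray',150,275),('board',470,280)]:print(nm,W[v,u])
E
python3 m.py
python3 - <<'E'
from h import *
s=pickle.load(open('top0.pkl','rb'))
a=cv2.resize(s['pixels'][170:340,225:405],None,fx=4,fy=3.5*4/3.5,interpolation=cv2.INTER_CUBIC)[:600]
cv2.imwrite('pics/crop.png',cv2.resize(s['pixels'][170:320,225:405],None,fx=4,fy=4,interpolation=cv2.INTER_CUBIC)[:,:,::-1])
E
```

```text
tray_ring [128 234  32  32 538] [143.4 249.1] [0.5878 0.3315 0.003 ]
tray_disc [140 290  29  29 673] [153.9 303.9] [0.4795 0.312  0.003 ]
board_disc [462 230  31  30 730] [476.4 244.6] [ 0.5403 -0.3142  0.015 ]
board_cross [470 286  34  33 490] [486.2 301.7] [ 0.4305 -0.3153  0.015 ]
fine 557 0.0155 [ 0.6491 -0.1147  0.0098] [ 0.7024 -0.0621  0.0195] mid [ 0.6758 -0.0884  0.0146] mean [ 0.6754 -0.0875  0.0154]
knife 343 0.0159 [0.4323 0.101  0.0084] [0.4814 0.1513 0.0229] mid [0.4569 0.1262 0.0156] mean [0.4568 0.1251 0.0163]
ring 367 0.0229 [ 0.5491 -0.1575  0.014 ] [ 0.6053 -0.1002  0.0271] mid [ 0.5772 -0.1289  0.0206] mean [ 0.5771 -0.1281  0.0225]
thin_foot 473 0.0111 [ 0.41   -0.0546  0.004 ] [0.5088 0.0338 0.015 ] mid [ 0.4594 -0.0104  0.0095] mean [ 0.4561 -0.0103  0.0105]
thin_top 71 0.0863 [ 0.4475 -0.0184  0.0729] [ 0.4631 -0.0028  0.0902] mid [ 0.4553 -0.0106  0.0815] mean [ 0.4552 -0.0103  0.086 ]
wide 346 0.0864 [ 0.4343 -0.136   0.0703] [ 0.4682 -0.1013  0.0909] mid [ 0.4513 -0.1187  0.0806] mean [ 0.4511 -0.118   0.0859]
a [ 0.29592766 -0.04369307 -0.00033646]
b [0.35321863 0.04239263 0.00102873]
tray [0.53527877 0.31802163 0.00560925]
board [ 0.47355145 -0.2915197   0.0140993 ]
```

View pics/crop.png

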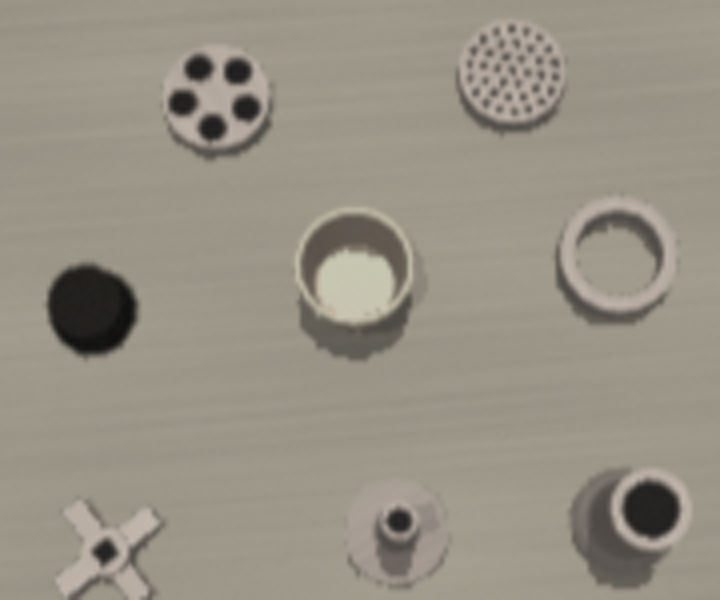

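```bash
cat > go.py <<'E'
from h import *
import sys
from scipy.spatial.transform import Rotation as Ro
def rel(x,y,z,yaw=None):
    st=state();R=Ro.from_rotvec(st['tcp_rot']);p=np.array(st['eef_pos']);X=R.as_matrix()
    cy=np.degrees(np.arctan2(X[1,0],X[0,0]))
    print('t',round(st['t'],2),'tcp',np.round(p,4),'yaw',round(cy,2),'zaxis',np.round(X[:,2],3),'J',np.round(st['joint_positions'],2),'open',round(st['opening'],4),'F',np.round(st['wrist_force'],1))
    if yaw is None: yaw=cy; tu=np.zeros(3); dy=0
    else:
        dy=(yaw-cy+90)%180-90
    T=Ro.from_euler('z',cy+dy,degrees=True)*Ro.from_euler('x',180,degrees=True)
    print('turn first (deg, tool)',np.round(np.degrees((R.inv()*T).as_rotvec()),2))
    print('shift after turn (cm, tool)',np.round(T.inv().apply(np.array([x,y,z])-p)*100,2))
if __name__=='__main__': rel(*map(float,sys.argv[1:]))
E
python3 - <<'E'
from h import *
s=pickle.load(open('top0.pkl','rb'))
U,V=np.meshgrid(np.arange(640),np.arange(480))
R=cv2.Rodrigues(np.array(s['rvec'],float))[0];t=np.array(s['tvec'],float).ravel()
W=(np.stack([(U-s['cx'])/s['fx']*s['depth'],(V-s['cy'])/s['fy']*s['depth'],s['depth']],-1)-t)@R
m=(abs(W[...,0]-.457)<.04)&(abs(W[...,1]-.126)<.04)&(W[...,2]>.009)
p=W[m][:,:2]; c=p.mean(0)
from scipy.optimize import minimize
def cost(q):
    d=p-q[:2];cs,sn=np.cos(q[2]),np.sin(q[2]);a=abs(d@[cs,sn]);b=abs(d@[-sn,cs])
    def box(a,b,L,w): return np.hypot(np.maximum(a-L,0),np.maximum(b-w,0))
    o=np.minimum(box(a,b,.028,.0055),box(b,a,.028,.0055)); 
    o=np.minimum(o,np.maximum(np.hypot(a,b)-.011,0)); return (o**2).sum()*1e6
best=min((minimize(cost,[*c,th],method='Nelder-Mead',options=dict(xatol=1e-5,fatol=1e-4,maxiter=2000)) for th in np.radians([20,35,50,65,80])),key=lambda r:r.fun)
print('knife',best.x[:2],np.degrees(best.x[2]),best.fun,len(p))
d=p-best.x[:2]; r=np.hypot(*d.T);k=r>.014;print('4fold',np.degrees(np.angle(np.exp(4j*np.arctan2(d[k,1],d[k,0])).mean()))/4)
m=(np.hypot(W[...,0]-.4575,W[...,1]+.0105)<.035)&(W[...,2]>.005)&(W[...,2]<.02)
p=W[m];print('foot',p.min(0),p.max(0),(p.min(0)+p.max(0))/2)
import go; go.rel(.457,-.0105,.15)
E
```

```text
knife [0.45702136 0.12582138] 33.61650519357241 0.3581580291648863 341
4fold 33.841629210647966
foot [ 0.43111288 -0.03453826  0.00647233] [0.47999834 0.01363808 0.01982269] [ 0.45555561 -0.01045009  0.01314751]
t 0.9 tcp [0.1382 0.5582 0.2314] yaw 76.09 zaxis [ 0.  0. -1.] J [1.19 0.31 0.05 1.3  0.   1.43] open 0.0855 F [-0.2 -0.6 -0.2]
turn first (deg, tool) [-0.   -0.01  0.  ]
shift after turn (cm, tool) [-47.54  44.61   8.14]
```

Request:
drive_tool(rows=[[[0,0,0],[-3,2.8,0],5],[[0,0,0],[-4.3,4.0,0],4],[[0,0,0],[-4.3,4.0,0],4],[[0,0,0],[-4.3,4.0,0],4],[[0,0,0],[-4.3,4.0,0],4],[[0,0,0],[-4.3,4.0,0],4],[[0,0,0],[-4.3,4.0,0],4],[[0,0,0],[-4.3,4.0,0],4],[[0,0,0],[-4.3,4.0,0],4],[[0,0,0],[-4.3,4.0,0],4]], grip_force=40)

```text
t: 2.15
eef_pos: [0.4154, 0.0583, 0.2317]
tcp_rot: [2.474, 1.935, 0.002]
wrist_force: [1.3, 0.1, -0.3]
opening: 0.0401
```

```bash
python3 go.py .4555 -.0105 .15 76
```

```text
t 2.15 tcp [0.4154 0.0583 0.2317] yaw 76.07 zaxis [ 0.001  0.    -1.   ] J [-0.05  0.01 -0.32  1.24  0.    0.19] open 0.0401 F [ 1.3  0.1 -0.3]
turn first (deg, tool) [ 0.07 -0.03  0.07]
shift after turn (cm, tool) [-5.7   5.55  8.17]
```

Request:
drive_tool(rows=[[[0,0,0],[-2.9,2.8,0],4],[[0,0,0],[-2.8,2.8,0],4],[[0,0,0],[0,0,2],4],[[0,0,0],[0,0,2],4],[[0,0,0],[0,0,0],4],[[0,0,0],[0,0,0],4],[[0,0,0],[0,0,0],4],[[0,0,0],[0,0,0],4],[[0,0,0],[0,0,0],4],[[0,0,0],[0,0,0],4]])

```text
t: 3.4
eef_pos: [0.4553, -0.0086, 0.1914]
tcp_rot: [2.474, 1.936, 0.0]
wrist_force: [0.1, 0.0, 0.6]
opening: 0.04
```

```bash
python3 - <<'E'
from h import *
import go
go.rel(.4555,-.0105,.15,76)
s=snapshot('wrist');save(s,'w1');pickle.dump((s,state()),open('w1.pkl','wb'));print(s['fx'],s['cx'],s['cy'],np.round(s['T_tool_cam'],3))
E
```

```text
t 3.4 tcp [ 0.4553 -0.0086  0.1914] yaw 76.09 zaxis [ 0.  0. -1.] J [-0.2   0.1  -0.32  1.15  0.    0.05] open 0.04 F [0.1 0.  0.6]
turn first (deg, tool) [ 0.01 -0.01  0.09]
shift after turn (cm, tool) [-0.18  0.06  4.14]
371.64829954431775 316.8860057428236 245.48768757100788 [[ 1.    -0.     0.002  0.   ]
 [-0.     0.947  0.321 -0.083]
 [-0.002 -0.321  0.947 -0.143]
 [ 0.     0.     0.     1.   ]]
```

View pics/w1.png

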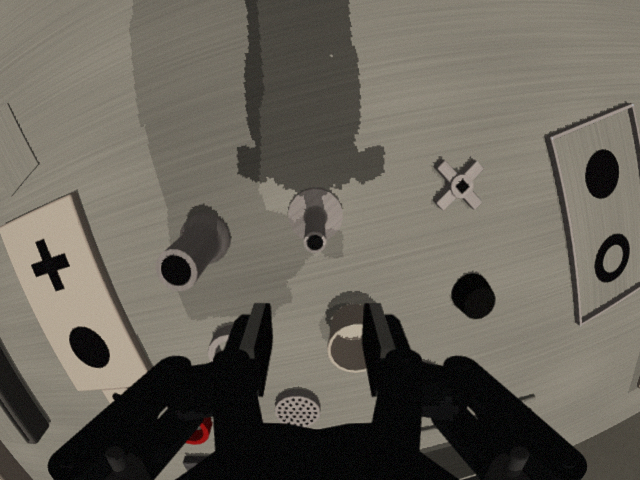

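The wrist view shows the nozzle tip at (315,242) and its foot at (315,208), with the knife at (461,185). The board outlines are at (50,264) and (89,347), the tray outlines at (602,174) and (612,258). I'll compare these positions with the top camera.

```bash
cat >> h.py <<'E'
from scipy.spatial.transform import Rotation as _R
def wworld(s,st,u,v,z):
    d=np.array([u-s['cx'],v-s['cy']])/s['fx'];th=np.hypot(*d)
    r=np.array([*(d/max(th,1e-9)*np.sin(th)),np.cos(th)])
    T=np.array(s['T_tool_cam']);M=_R.from_rotvec(st['tcp_rot']).as_matrix();p=np.array(st['eef_pos'])
    c=M@T[:3,3]+p; r=M@T[:3,:3]@r
    return c+r*(z-c[2])/r[2]
def darkc(s,u,v,h=26):
    g=s['pixels'].astype(float).sum(2)/3;U,V=np.meshgrid(np.arange(640),np.arange(480))
    w=(abs(U-u)<h)&(abs(V-v)<h);m=w&(g<45)
    n,l,q,c=cv2.connectedComponentsWithStats(m.astype(np.uint8));k=1+np.argmax(q[1:,4]);return c[k],q[k]
E
python3 - <<'E'
from h import *
s,st=pickle.load(open('w1.pkl','rb'))
for n,u,v,z in [('tip',315,242,.085),('foot',315,208,.008)]: print(n,np.round(wworld(s,st,u,v,z),4))
for n,u,v,z in [('cross',50,264,.015),('bdisc',89,347,.015),('tdisc',602,174,.003),('tring',612,258,.003),('tip',315,242,.085),('knife hub',461,185,.018)]:
    c,q=darkc(s,u,v,12 if n in('tip','knife hub') else 30); print(n,q,np.round(c,1),np.round(wworld(s,st,*c,z),4))
E
```

```text
tip [ 0.4541 -0.0093  0.085 ]
foot [ 0.4474 -0.0078  0.008 ]
cross [ 32 239  37  52 787] [ 49.6 264.8] [ 0.4297 -0.3124  0.015 ]
bdisc [  70  327   39   41 1128] [ 88.9 346.8] [ 0.5391 -0.3115  0.015 ]
tdisc [ 585  150   34   48 1265] [601.7 173.5] [0.4782 0.3125 0.003 ]
tring [595 234  34  48 799] [611.2 257.3] [0.5855 0.3309 0.003 ]
tip [307 235  16  15 181] [314.6 241.9] [ 0.454  -0.0095  0.085 ]
knife hub [456 180  13  13  89] [462.  186.1] [0.4556 0.1271 0.018 ]
```

Request:
drive_tool(rows=[[[0,0,0],[-0.14,0,2],4],[[0,0,0],[0,0,3],4],[[0,0,0],[0,0,3],4],[[0,0,0],[0,0,3],4],[[0,0,0],[0,0,2.5],4],[[0,0,0],[0,0,1],4],[[0,0,0],[0,0,0],4],[[0,0,0],[0,0,0],1],[[0,0,0],[0,0,0],1],[[0,0,0],[0,0,0],1]])

```text
t: 4.7
eef_pos: [0.4559, -0.0102, 0.0473]
tcp_rot: [2.473, 1.935, 0.002]
wrist_force: [-0.3, -0.1, 4.5]
opening: 0.0151
```

Request:
drive_tool(rows=[[[0,0,0],[0,0,0],1],[[0,0,0],[0,0,0],1],[[0,0,0],[0,0,-2],1],[[0,0,0],[0,0,-3],1],[[0,0,0],[0,0,-3],1],[[0,0,0],[0,0,-2],1],[[0,0,0],[0,0,0],1],[[0,0,0],[0,0,0],1],[[0,0,0],[0,0,0],1],[[0,0,0],[0,0,0],1]])

```text
t: 5.95
eef_pos: [0.4544, -0.0099, 0.1454]
tcp_rot: [-2.473, -1.935, 0.002]
wrist_force: [0.1, -0.2, -1.0]
opening: 0.0152
```

```bash
python3 - <<'E'
from h import *
import go
go.rel(.4788,.3122,.145,76)
st=state();s=snapshot('wrist');save(s,'w2');pickle.dump((s,st),open('w2.pkl','wb'))
E
```

```text
t 5.95 tcp [ 0.4544 -0.0099  0.1454] yaw 76.09 zaxis [-0.002  0.    -1.   ] J [-0.2   0.13 -0.4   1.04  0.    0.04] open 0.0152 F [ 0.1 -0.2 -1. ]
turn first (deg, tool) [-0.09 -0.    0.09]
shift after turn (cm, tool) [31.85 -5.42  0.04]
```

View pics/w2.png

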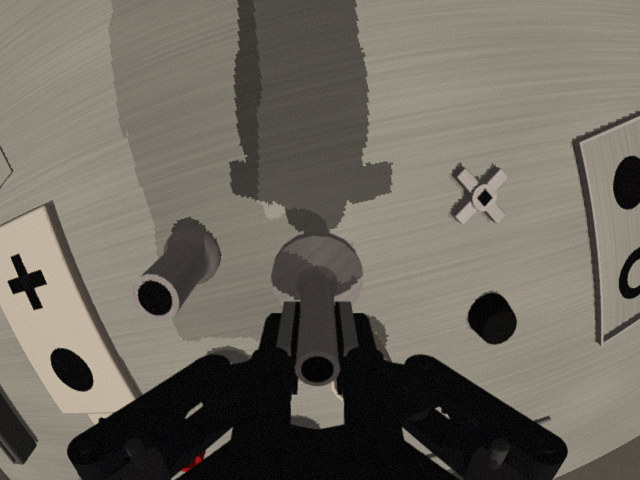

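The nozzle is held, hanging straight in the fingers at (318,300). Next is the tray disc.

Request:
drive_tool(rows=[[[0,0,0],[2.5,-0.4,0],1],[[0,0,0],[5,-0.9,0],1],[[0,0,0],[5.3,-0.9,0],1],[[0,0,0],[5.3,-0.9,0],1],[[0,0,0],[5.2,-0.9,0],1],[[0,0,0],[5,-0.8,0],1],[[0,0,0],[2.5,-0.4,0],1],[[0,0,0],[1,-0.2,0],1],[[0,0,0],[0,0,0],1],[[0,0,0],[0,0,0],1]])

```text
t: 7.25
eef_pos: [0.4789, 0.3105, 0.1462]
tcp_rot: [2.475, 1.935, -0.001]
wrist_force: [0.0, -1.0, -0.6]
opening: 0.0146
```

```bash
python3 - <<'E'
from h import *
import go
go.rel(.4788,.3122,.052,76)
st=state();s=snapshot('wrist');save(s,'w3');pickle.dump((s,st),open('w3.pkl','wb'))
s=snapshot('top');save(s,'t3');pickle.dump(s,open('t3.pkl','wb'))
E
```

```text
t 7.25 tcp [0.4789 0.3105 0.1462] yaw 76.02 zaxis [-0.    -0.001 -1.   ] J [ 0.43  0.34 -0.12  1.1  -0.    0.68] open 0.0146 F [ 0.  -1.  -0.6]
turn first (deg, tool) [-0.02  0.03  0.02]
shift after turn (cm, tool) [ 0.16 -0.05  9.42]
```

View pics/w3.png

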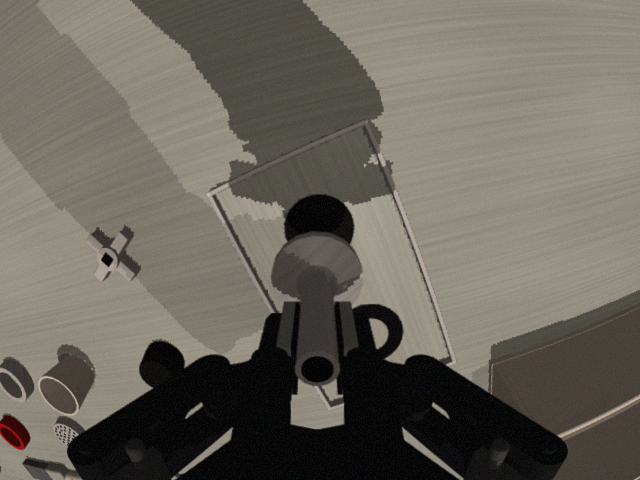

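```bash
python3 - <<'E'
from h import *
s,st=pickle.load(open('w3.pkl','rb'))
M=_R.from_rotvec(st['tcp_rot']).as_matrix()
for n,u,v,z,r in [('discfar',319.5,194.5,.003,.028),('L',285,222,.003,0),('R',354,222,.003,0),('footfar',317,234,.1462-.0395,.025)]:
    w=wworld(s,st,u,v,z);print(n,np.round(w,4),'tool',np.round(M.T@(w-st['eef_pos']),4)+[0,r,0])
# fit circle on disc boundary visible arc
g=s['pixels'].astype(float).mean(2);pts=[]
for a in np.radians(np.arange(185,356,5)):
    for r in np.arange(20,45,.25):
        u=319+r*np.cos(a);v=228+r*np.sin(a)
        if g[int(round(v)),int(round(u))]>40: pts.append(wworld(s,st,u,v,.003)[:2]);break
pts=np.array(pts)
from scipy.optimize import least_squares
f=least_squares(lambda q:np.hypot(*(pts-q).T)-.028,[.479,.312],loss='soft_l1',f_scale=.001);print('disc',f.x,np.round(np.abs(f.fun).mean(),4))
E
```

```text
Traceback (most recent call last):
NameError: name '_R' is not defined
```

```bash
cat > fitc.py <<'E'
from h import *
from scipy.spatial.transform import Rotation as _R
from scipy.optimize import least_squares
s,st=pickle.load(open('w3.pkl','rb'))
M=_R.from_rotvec(st['tcp_rot']).as_matrix()
for n,u,v,z,r in [('discfar',319.5,194.5,.003,.028),('L',285,222,.003,0),('R',354,222,.003,0),('footfar',317,234,.1462-.0395,.025)]:
    w=wworld(s,st,u,v,z);print(n,np.round(w,4),'tool',np.round(M.T@(w-st['eef_pos']),4)+[0,r,0])
g=s['pixels'].astype(float).mean(2);pts=[]
for a in np.radians(np.arange(185,356,5)):
    for r in np.arange(20,45,.25):
        u=319+r*np.cos(a);v=228+r*np.sin(a)
        if g[int(round(v)),int(round(u))]>40: pts.append(wworld(s,st,u,v,.003)[:2]);break
pts=np.array(pts)
f=least_squares(lambda q:np.hypot(*(pts-q).T)-.028,[.479,.312],loss='soft_l1',f_scale=.001);print('disc',f.x,np.round(np.abs(f.fun).mean(),4))
E
python3 fitc.py
```

```text
discfar [0.4523 0.3196 0.003 ] tool [0.0025 0.     0.1432]
L [0.4672 0.2876 0.003 ] tool [-0.025  -0.0057  0.1432]
R [0.4805 0.3411 0.003 ] tool [ 0.0302 -0.0057  0.1432]
footfar [0.4525 0.3174 0.1067] tool [ 0.0004 -0.0023  0.0395]
disc [0.47884076 0.31228735] 0.0003
```

```bash
cat >> fitc.py <<'E'
c,q=darkc(s,317,369,12);print(c,q)
w=wworld(s,st,317.5,369,.1462+.0377);print('tip tool',M.T@(w-st['eef_pos']))
pts=[];z=.1462-.0393
gc=cv2.GaussianBlur(g,(3,3),0)
for u in range(285,352,3):
    col=gc[215:262,u];k=np.argmax(np.gradient(col)); pts.append((M.T@(wworld(s,st,u,215+k,z)-st['eef_pos']))[:2])
pts=np.array(pts)
f=least_squares(lambda q:np.hypot(*(pts-q).T)-.025,[0,0],loss='soft_l1',f_scale=.001);print('foot tool',f.x,np.round(np.abs(f.fun).mean(),4))
cv2.imwrite('pics/c3.png',cv2.resize(s['pixels'][180:400,240:400],None,fx=2.7,fy=2.7)[:,:,::-1])
E
python3 fitc.py|tail -3
python3 - <<'E'
from h import *
s=pickle.load(open('t3.pkl','rb'));cv2.imwrite('pics/ct3.png',cv2.resize(s['pixels'][190:360,60:260],None,fx=3,fy=3)[:,:,::-1])
E
```

```text
[317.00386847 368.95938104] [306 358  23  23 517]
tip tool [ 0.00042747 -0.00138293 -0.03769149]
foot tool [ 0.00015004 -0.00393045] 0.0003
```

View pics/c3.png

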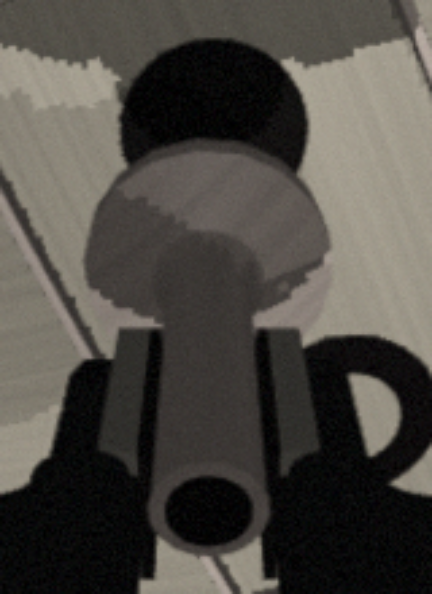

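View pics/ct3.png

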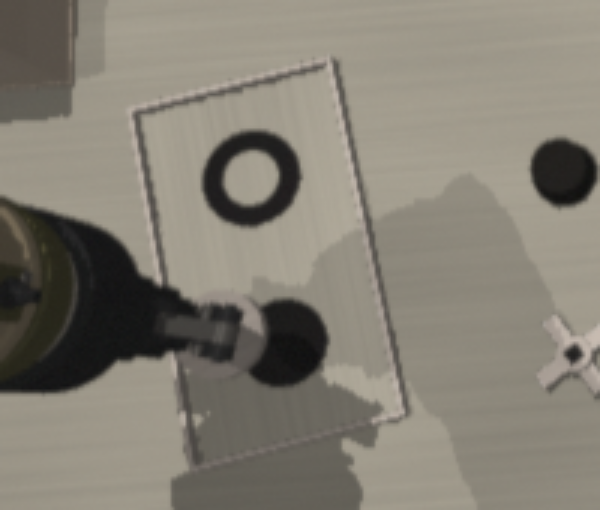

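Request:
drive_tool(rows=[[[0,0,0],[0.15,0.06,1],1],[[0,0,0],[0,0,2],1],[[0,0,0],[0,0,2],1],[[0,0,0],[0,0,2],1],[[0,0,0],[0,0,1.2],1],[[0,0,0],[0,0,0.5],1],[[0,0,0],[0,0,0.3],1],[[0,0,0],[0,0,0.2],1],[[0,0,0],[0,0,0],1],[[0,0,0],[0,0,0],1]])

```text
t: 8.6
eef_pos: [0.4802, 0.3131, 0.0547]
tcp_rot: [2.474, 1.936, 0.001]
wrist_force: [0.2, -0.1, -0.2]
opening: 0.0149
```

Request:
drive_tool(rows=[[[0,0,0],[-0.1,0,0.2],1],[[0,0,0],[0,0,0.15],1],[[0,0,0],[0,0,0.1],1],[[0,0,0],[0,0,0],1],[[0,0,0],[0,0,0],1],[[0,0,0],[0,0,0],2.5],[[0,0,0],[0,0,0],4],[[0,0,0],[0,0,0],4],[[0,0,0],[0,0,0],4],[[0,0,0],[0,0,0],4]])

```text
t: 9.85
eef_pos: [0.4797, 0.312, 0.0497]
tcp_rot: [-2.474, -1.936, -0.0]
wrist_force: [0.3, -0.5, 0.3]
opening: 0.0401
```

Request:
drive_tool(rows=[[[0,0,0],[0,0,-2],4],[[0,0,0],[0,0,-3],4],[[0,0,0],[0,0,-4],4],[[0,0,0],[0,0,-4],5],[[0,0,0],[-3,0,-1],7],[[0,0,0],[-5,0,0],7],[[0,0,0],[-5,0,0],7],[[0,0,0],[-5,0,0],7],[[0,0,0],[-5,0,0],7],[[0,0,0],[-5,0,0],7]])

```text
t: 11.1
eef_pos: [0.4119, 0.0388, 0.19]
tcp_rot: [2.473, 1.936, 0.001]
wrist_force: [-0.5, -0.4, -0.3]
opening: 0.07
```

```bash
cat > tv.py <<'E'
from h import *
import sys
s=snapshot('top');n=sys.argv[1];pickle.dump(s,open(n+'.pkl','wb'))
u,v=int(sys.argv[2]),int(sys.argv[3]);cv2.imwrite(f'pics/{n}.png',cv2.resize(s['pixels'][v-60:v+60,u-80:u+80],None,fx=5,fy=5,interpolation=cv2.INTER_CUBIC)[:,:,::-1])
E
python3 tv.py t4 150 290; python3 go.py .577 -.1285 .2 76
```

```text
t 11.15 tcp [0.4104 0.0346 0.1898] yaw 75.88 zaxis [-0.001 -0.003 -1.   ] J [-0.11  0.02 -0.41  1.14 -0.    0.14] open 0.0701 F [-1.  -2.1  0.7]
turn first (deg, tool) [-0.01  0.21 -0.12]
shift after turn (cm, tool) [-11.8   20.11  -1.02]
```

View pics/t4.png

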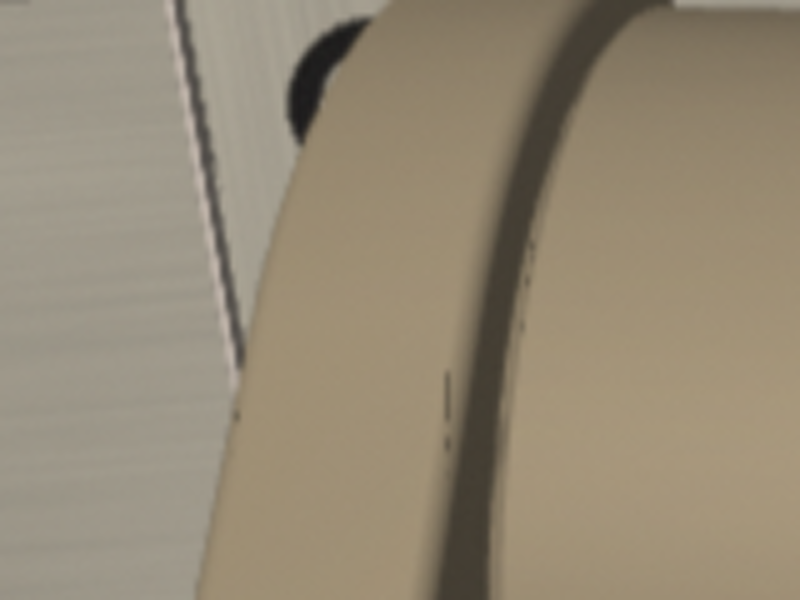

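The arm hides the tray from the top camera, so I'll check the nozzle later. On to the ring.

Request:
drive_tool(rows=[[[0,0,0],[-2,3.2,0],7],[[0,0,0],[-2.6,4.4,0],7],[[0,0,0],[-2.6,4.4,0],7],[[0,0,0],[-2.3,4.1,0],7],[[0,0,0],[-1.6,2.6,0],7],[[0,0,0],[-0.7,1.4,0],7],[[0,0,0],[0,0,1],7],[[0,0,0],[0,0,1],7],[[0,0,0],[0,0,0],7],[[0,0,0],[0,0,0],7]])

```text
t: 12.4
eef_pos: [0.5787, -0.1221, 0.1699]
tcp_rot: [-2.473, -1.937, -0.0]
wrist_force: [-0.2, 1.1, -0.2]
opening: 0.0699
```

```bash
python3 tv.py t5 150 290; python3 - <<'E'
from h import *
import go
go.rel(.577,-.1285,.003,76)
st=state();s=snapshot('wrist');save(s,'w5');pickle.dump((s,st),open('w5.pkl','wb'))
E
```

```text
t 12.45 tcp [ 0.579  -0.1223  0.1702] yaw 76.12 zaxis [ 0.001 -0.    -1.   ] J [-0.34  0.37 -0.03  1.18  0.   -0.1 ] open 0.0699 F [-0.7  0.5 -0.4]
turn first (deg, tool) [ 0.03 -0.    0.12]
shift after turn (cm, tool) [-0.65 -0.04 16.72]
```

View pics/t5.png

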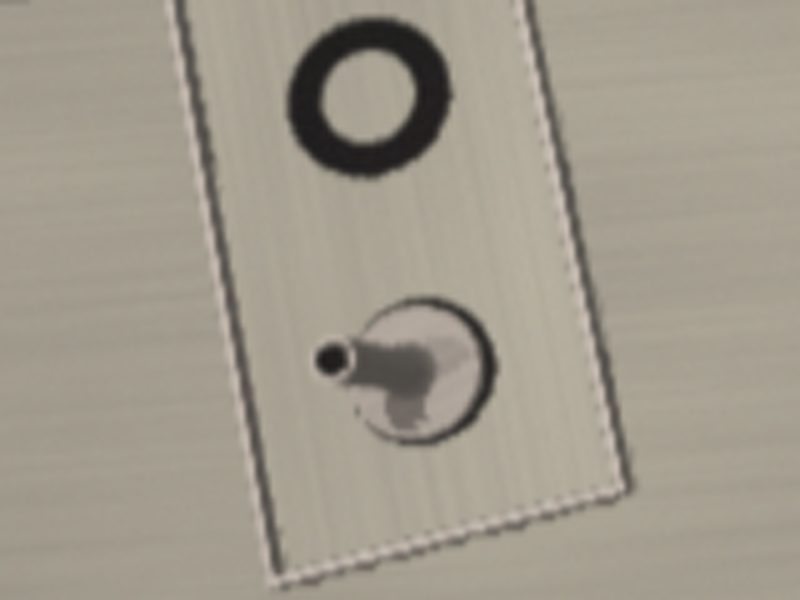

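View pics/w5.png

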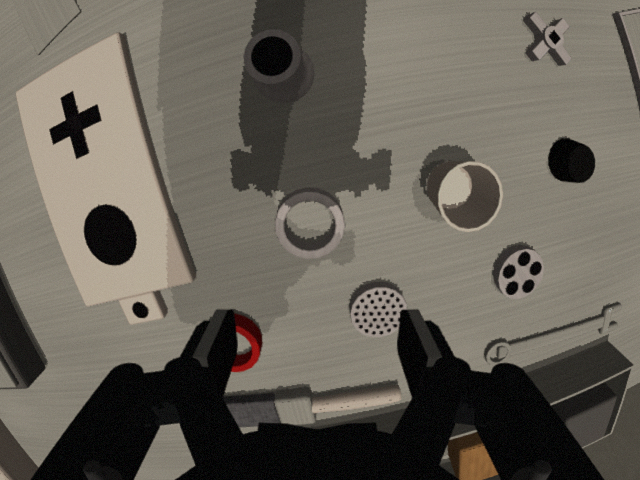

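The nozzle stands on the tray disc. In the wrist view the ring is at (310,224). I'll put numbers on both.

```bash
cat > circ.py <<'E'
from h import *
from scipy.optimize import least_squares
def circ(f,g,u0,v0,z,R,rlo,rhi,angs,rising=True,x0=None):
    # f(u,v,z)->world ; search max gradient along rays
    pts=[]
    for a in np.radians(angs):
        rr=np.arange(rlo,rhi,.25)
        v=cv2.remap(g.astype(np.float32),(u0+rr*np.cos(a)).astype(np.float32)[None],(v0+rr*np.sin(a)).astype(np.float32)[None],cv2.INTER_LINEAR)[0]
        d=np.gradient(cv2.GaussianBlur(v[None],(5,1),1)[0]);k=np.argmax(d if rising else -d)
        pts.append(f(u0+rr[k]*np.cos(a),v0+rr[k]*np.sin(a),z)[:2])
    pts=np.array(pts);q=least_squares(lambda q:np.hypot(*(pts-q[:2]).T)-q[2],[*pts.mean(0),R],loss='soft_l1',f_scale=.001)
    return np.round(q.x,4),np.round(np.abs(q.fun).mean(),4)
E
python3 - <<'E'
from circ import *
s=pickle.load(open('t5.pkl','rb'));g=s['pixels'].mean(2)
F=lambda u,v,z:world(s,u,v,z)
print('foot',circ(F,g,154,304,.011,.025,9,14.5,list(range(-100,90,5)),False))
print('disc',circ(F,g,154,304,.003,.028,12,18,list(range(-80,80,5)),True))
s0=pickle.load(open('top0.pkl','rb'));g0=s0['pixels'].mean(2)
F0=lambda u,v,z:world(s0,u,v,z)
print('disc0',circ(F0,g0,154,304,.003,.028,10,18,range(0,360,5),True))
print('ring0',circ(F0,g0,379,235,.022,.029,11,18,range(180,360,5),False))
print('fine0',circ(F0,g0,353,188,.014,.027,11,17,range(180,360,5),False))
w,st=pickle.load(open('w5.pkl','rb'));gw=w['pixels'].mean(2)
FW=lambda u,v,z:wworld(w,st,u,v,z)
print('ringw',circ(FW,gw,310,224,.022,.029,28,42,range(20,160,5),False))
print('finew',circ(FW,gw,379,309,.014,.027,22,35,range(200,340,5),False))
for n,u,v,z in [('cross',75,125,.015),('bdisc',110,234,.015)]:
    c,q=darkc(w,u,v,32);print(n,q,np.round(wworld(w,st,*c,z),4))
cv2.imwrite('pics/cw5.png',cv2.resize(w['pixels'][150:350,220:460],None,fx=3,fy=3)[:,:,::-1])
E
```

```text
foot (array([0.4792, 0.3117, 0.0249]), np.float64(0.0003))
disc (array([0.4796, 0.3115, 0.0277]), np.float64(0.0003))
disc0 (array([0.4797, 0.3119, 0.0278]), np.float64(0.0003))
ring0 (array([ 0.578 , -0.1287,  0.0278]), np.float64(0.0004))
fine0 (array([ 0.6771, -0.0879,  0.0261]), np.float64(0.0006))
ringw (array([ 0.5768, -0.1276,  0.0278]), np.float64(0.0002))
finew (array([ 0.6733, -0.0863,  0.0255]), np.float64(0.0002))
cross [  50   94   51   63 1420] [ 0.4303 -0.3128  0.015 ]
bdisc [  84  205   52   60 2386] [ 0.5397 -0.3119  0.015 ]
```

View pics/cw5.png

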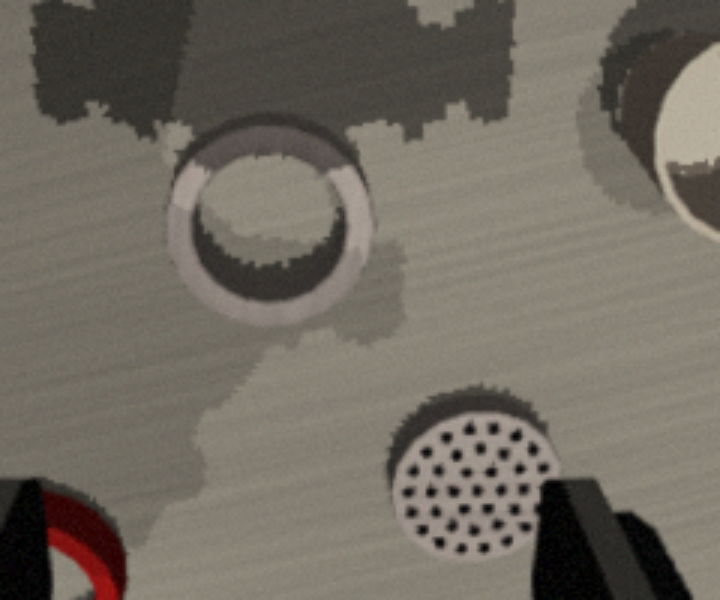

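Request:
drive_tool(rows=[[[0,0,0],[-0.6,-0.05,1],7],[[0,0,0],[0,0,2.5],7],[[0,0,0],[0,0,3],7],[[0,0,0],[0,0,3],7],[[0,0,0],[0,0,3],7],[[0,0,0],[0,0,2],7],[[0,0,0],[0,0,1],7],[[0,0,0],[0,0,0.8],7],[[0,0,0],[0,0,0.4],7],[[0,0,0],[0,0,0],7]])

```text
t: 13.75
eef_pos: [0.5774, -0.1285, 0.003]
tcp_rot: [2.474, 1.936, 0.0]
wrist_force: [0.1, 0.1, -0.6]
opening: 0.0703
```

Request:
drive_tool(rows=[[[0,0,0],[0,0,0],7],[[0,0,0],[0,0,0],5],[[0,0,0],[0,0,0],5],[[0,0,0],[0,0,0],5],[[0,0,0],[0,0,0],5],[[0,0,0],[0,0,-1],5],[[0,0,0],[0,0,-3],5],[[0,0,0],[0,0,-4],5],[[0,0,0],[0,0,-4],5],[[0,0,0],[0,0,-3],5]])

```text
t: 15.0
eef_pos: [0.5775, -0.1286, 0.1552]
tcp_rot: [2.473, 1.935, 0.002]
wrist_force: [0.6, -0.3, -1.5]
opening: 0.0565
```

```bash
python3 - <<'E'
from h import *
import go
go.rel(.587,.3308,.15,76)
st=state();s=snapshot('wrist');save(s,'w6');pickle.dump((s,st),open('w6.pkl','wb'))
E
```

```text
t 15.0 tcp [ 0.5775 -0.1286  0.1552] yaw 76.09 zaxis [ 0.002 -0.001 -1.   ] J [-0.35  0.38 -0.05  1.14 -0.   -0.11] open 0.0565 F [ 0.6 -0.3 -1.5]
turn first (deg, tool) [0.1  0.01 0.09]
shift after turn (cm, tool) [ 44.8  -10.19   0.52]
```

View pics/w6.png

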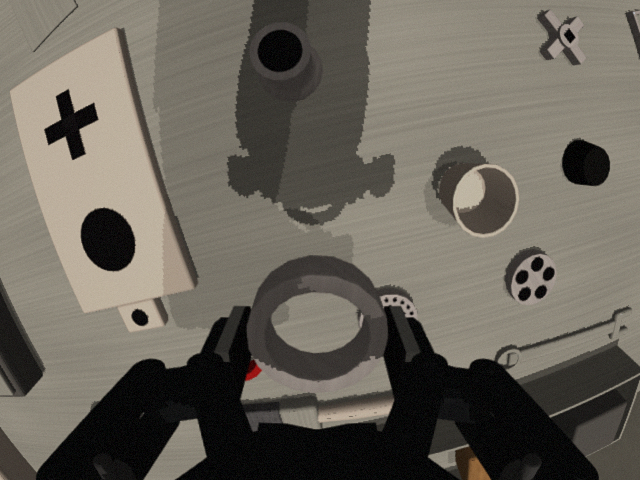

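Request:
drive_tool(rows=[[[0,0,0],[2.5,-0.5,0],5],[[0,0,0],[5.2,-1.2,0],5],[[0,0,0],[5.7,-1.3,0],5],[[0,0,0],[5.7,-1.3,0],5],[[0,0,0],[5.7,-1.3,0],5],[[0,0,0],[5.7,-1.3,0],5],[[0,0,0],[5.7,-1.3,0],5],[[0,0,0],[5,-1.2,0],5],[[0,0,0],[2.6,-0.6,0],5],[[0,0,0],[1,-0.2,0],5]])

```text
t: 16.3
eef_pos: [0.5852, 0.3326, 0.1522]
tcp_rot: [-2.472, -1.939, 0.001]
wrist_force: [-0.1, 0.1, -1.6]
opening: 0.0564
```

Request:
drive_tool(rows=[[[0,0,0],[0,0,0],5],[[0,0,0],[0,0,1],5],[[0,0,0],[0,0,2],5],[[0,0,0],[0,0,2],5],[[0,0,0],[0,0,1],5],[[0,0,0],[0,0,0],5],[[0,0,0],[0,0,0],5],[[0,0,0],[0,0,0],5],[[0,0,0],[0,0,0],5],[[0,0,0],[0,0,0],5]])

```text
t: 17.55
eef_pos: [0.586, 0.3312, 0.0932]
tcp_rot: [2.474, 1.936, 0.001]
wrist_force: [-0.4, 0.6, -1.7]
opening: 0.0563
```

```bash
python3 - <<'E'
from h import *
import go
go.rel(.587,.3315,.006,76)
st=state();s=snapshot('wrist');save(s,'w7');pickle.dump((s,st),open('w7.pkl','wb'))
E
```

```text
t 17.55 tcp [0.586  0.3312 0.0932] yaw 76.1 zaxis [ 0.001  0.    -1.   ] J [0.4  0.57 0.09 1.1  0.   0.64] open 0.0563 F [-0.4  0.6 -1.7]
turn first (deg, tool) [ 0.03 -0.02  0.1 ]
shift after turn (cm, tool) [0.06 0.09 8.72]
```

View pics/w7.png

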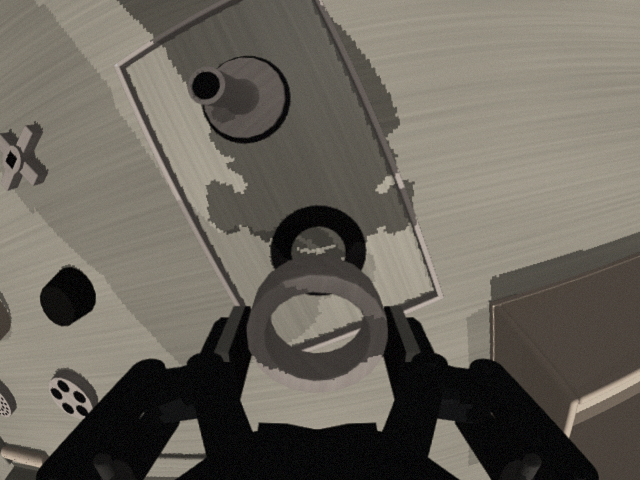

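```bash
python3 - <<'E'
from circ import *
w,st=pickle.load(open('w7.pkl','rb'));gw=w['pixels'].mean(2)
FW=lambda u,v,z:wworld(w,st,u,v,z)
print('outline',circ(FW,gw,319,250,.003,.032,36,58,range(185,356,5),True))
z=st['eef_pos'][2]
# held ring: near outer bottom edge top arc (image) 
print('held bottom',circ(FW,gw,317,325,z-.003,.029,60,78,range(240,300,4),False))
for (u,v,zz,n) in [(249,322,z+.019,'L'),(387,322,z+.019,'R'),(317,381,z+.019,'far')]: print(n,FW(u,v,zz))
cv2.imwrite('pics/cw7.png',cv2.resize(w['pixels'][195:395,220:420],None,fx=3,fy=3)[:,:,::-1])
E
```

```text
outline (array([0.5874, 0.3319, 0.0323]), np.float64(0.0002))
held bottom (array([0.5728, 0.3349, 0.0179]), np.float64(0.001))
L [0.57046994 0.30802421 0.11215721]
R [0.58346203 0.36018479 0.11215721]
far [0.60517382 0.32670786 0.11215721]
```

View pics/cw7.png

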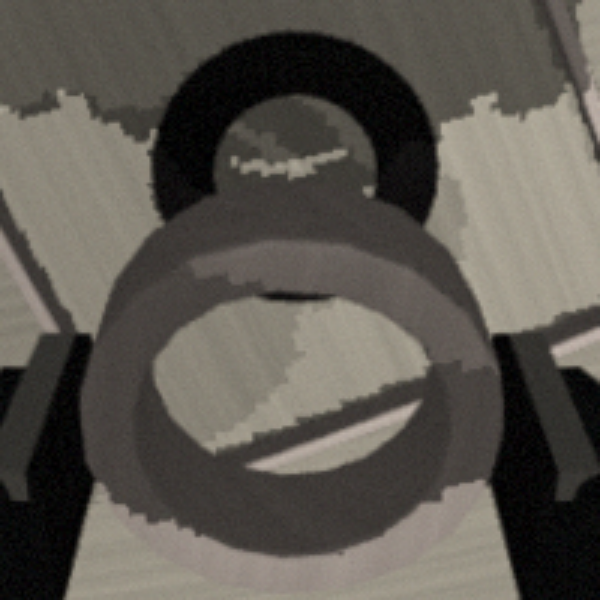

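```bash
python3 - <<'E'
from circ import *
w,st=pickle.load(open('w7.pkl','rb'))
M=_R.from_rotvec(st['tcp_rot']).as_matrix()
z=st['eef_pos'][2]
T=lambda u,v,zz:M.T@(wworld(w,st,u,v,zz)-st['eef_pos'])*1000
for h in (.017,.019,.021):
    a,b=T(317,275,z+h),T(317,391,z+h);print(h,np.round(a,1),np.round(b,1),np.round((a+b)/2,1))
a=T(317,259,z-.003);print('bottom near',a,'centre y',a[1]+29)
print(T(249,322,z+.019),T(387,322,z+.019))
E
```

```text
Traceback (most recent call last):
NameError: name '_R' is not defined
```

```bash
python3 - <<'E'
from circ import *
from scipy.spatial.transform import Rotation as _R
w,st=pickle.load(open('w7.pkl','rb'))
M=_R.from_rotvec(st['tcp_rot']).as_matrix()
z=st['eef_pos'][2]
T=lambda u,v,zz:M.T@(wworld(w,st,u,v,zz)-st['eef_pos'])*1000
for h in (.017,.019,.021):
    a,b=T(317,275,z+h),T(317,391,z+h);print(h,np.round(a,1),np.round(b,1),np.round((a+b)/2,1))
a=T(317,259,z-.003);print('bottom near',a,'centre y',a[1]+29)
print(T(249,322,z+.019),T(387,322,z+.019))
E
```

```text
0.017 [  0.3 -28.8 -17. ] [  0.3  27.2 -17. ] [  0.3  -0.8 -17. ]
0.019 [  0.3 -29.6 -19. ] [  0.3  25.4 -19. ] [  0.3  -2.1 -19. ]
0.021 [  0.3 -30.5 -21. ] [  0.3  23.7 -21. ] [  0.3  -3.4 -21. ]
bottom near [  0.31816089 -27.48616024   2.98775405] centre y 1.5138397576737361
[-26.18102076  -9.50932807 -19.01531792] [ 27.57317856  -9.43079472 -18.99263393]
```

Request:
drive_tool(rows=[[[0,0,0],[0.1,0.14,1],5],[[0,0,0],[0,0,2],5],[[0,0,0],[0,0,2],5],[[0,0,0],[0,0,1.5],5],[[0,0,0],[0,0,1],5],[[0,0,0],[0,0,0.6],5],[[0,0,0],[0,0,0.3],5],[[0,0,0],[0,0,0],5],[[0,0,0],[0,0,0],5],[[0,0,0],[0,0,0],5]])

```text
t: 18.85
eef_pos: [0.5878, 0.3318, 0.0093]
tcp_rot: [2.474, 1.936, 0.001]
wrist_force: [0.1, 0.6, -1.5]
opening: 0.0567
```

Request:
drive_tool(rows=[[[0,0,0],[0,0,0.15],5],[[0,0,0],[0,0,0.1],5],[[0,0,0],[0,0,0.08],5],[[0,0,0],[0,0,0],5],[[0,0,0],[0,0,0],5],[[0,0,0],[0,0,0],6],[[0,0,0],[0,0,0],6.6],[[0,0,0],[0,0,0],6.6],[[0,0,0],[0,0,0],6.6],[[0,0,0],[0,0,0],6.6]])

```text
t: 20.1
eef_pos: [0.5875, 0.3316, 0.0054]
tcp_rot: [-2.474, -1.936, 0.0]
wrist_force: [-0.2, -0.8, 0.1]
opening: 0.0657
```

Request:
drive_tool(rows=[[[0,0,0],[0,0,-1],6.6],[[0,0,0],[0,0,-2],6.6],[[0,0,0],[0,0,-4],6.6],[[0,0,0],[0,0,-4],6.6],[[0,0,0],[0,0,-4],7],[[0,0,0],[-2,0,-2],7],[[0,0,0],[-5,-1,0],7],[[0,0,0],[-5,-1,0],7],[[0,0,0],[-5,-1,0],7],[[0,0,0],[-2,-0.5,0],7]])

```text
t: 21.35
eef_pos: [0.5055, 0.1528, 0.1751]
tcp_rot: [-2.476, -1.932, 0.003]
wrist_force: [1.0, 0.1, 0.0]
opening: 0.0694
```

```bash
python3 tv.py t8 150 290; python3 go.py .4565 .1262 .15 33.7;  python3 go.py .4565 .1262 .15 123.7
```

```text
t 21.4 tcp [0.505  0.1519 0.1753] yaw 75.91 zaxis [-0.002 -0.001 -1.   ] J [ 0.14  0.25 -0.18  1.14 -0.    0.39] open 0.0703 F [-1.6 -1.3 -0.2]
turn first (deg, tool) [-0.06  0.15 42.21]
shift after turn (cm, tool) [-5.47 -0.55  2.53]
t 21.4 tcp [0.505  0.1519 0.1753] yaw 75.91 zaxis [-0.002 -0.001 -1.   ] J [ 0.14  0.25 -0.18  1.14 -0.    0.39] open 0.0703 F [-1.6 -1.3 -0.2]
turn first (deg, tool) [ -0.15   0.06 -47.79]
shift after turn (cm, tool) [ 0.55 -5.47  2.53]
```

View pics/t8.png

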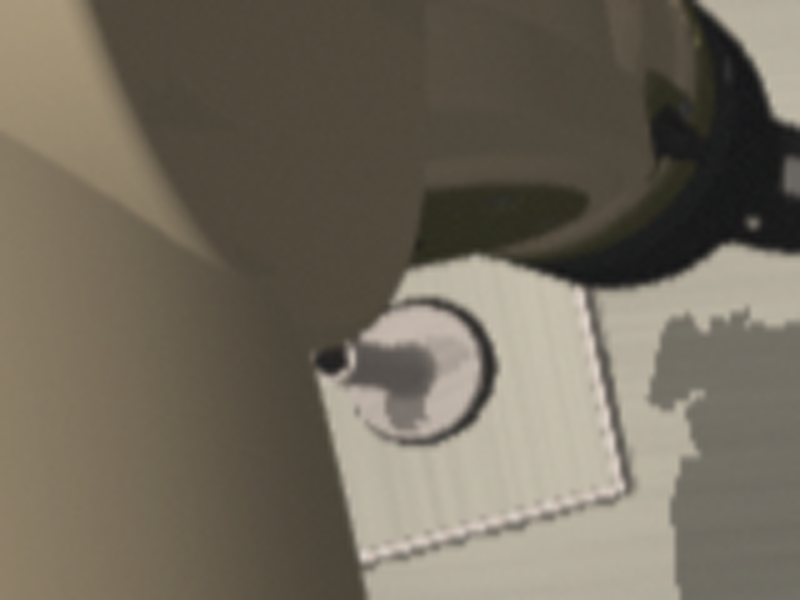

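Request:
drive_tool(rows=[[[0,0,10.5],[0,0,0],7],[[0,0,10.5],[0,0,0],7],[[0,0,10.5],[0,0,0],7],[[0,0,10.5],[0,0,0],7],[[0,0,0.2],[0,0,0],7],[[0,0,0],[-2.5,-0.3,0],7],[[0,0,0],[-2.7,-0.3,0],7],[[0,0,0],[0,0,0],7],[[0,0,0],[0,0,0],7],[[0,0,0],[0,0,0],7]])

```text
t: 22.65
eef_pos: [0.4623, 0.1319, 0.1756]
tcp_rot: [-3.005, -0.917, -0.001]
wrist_force: [0.3, 0.1, -0.5]
opening: 0.0699
```

```bash
python3 - <<'E'
from h import *
import go
go.rel(.4565,.1262,-.001,33.7)
st=state();s=snapshot('wrist');save(s,'w9');pickle.dump((s,st),open('w9.pkl','wb'))
E
```

```text
t 22.65 tcp [0.4623 0.1319 0.1756] yaw 33.95 zaxis [ 0.001  0.    -1.   ] J [ 0.11  0.16 -0.3   1.12  0.    1.09] open 0.0699 F [ 0.3  0.1 -0.5]
turn first (deg, tool) [ 0.01 -0.05  0.25]
shift after turn (cm, tool) [-0.8   0.15 17.66]
```

View pics/w9.png

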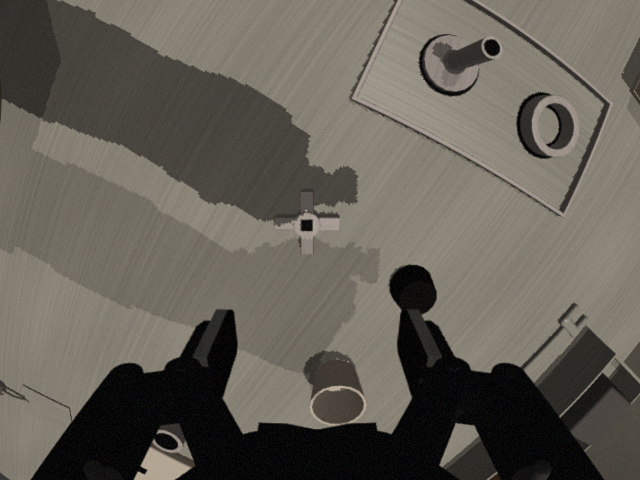

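The wrist view shows the nozzle and ring standing on the tray. The knife is at (307,226), its arms lined up with the jaws.

```bash
python3 - <<'E'
from circ import *
w,st=pickle.load(open('w9.pkl','rb'))
c,q=darkc(w,307,226,9);print(c,np.round(wworld(w,st,*c,.018),4))
cv2.imwrite('pics/cw9.png',cv2.resize(w['pixels'][180:270,260:355],None,fx=6,fy=6,interpolation=cv2.INTER_CUBIC)[:,:,::-1])
E
```

```text
[306.3539823  225.02654867] [0.4556 0.1267 0.018 ]
```

View pics/cw9.png

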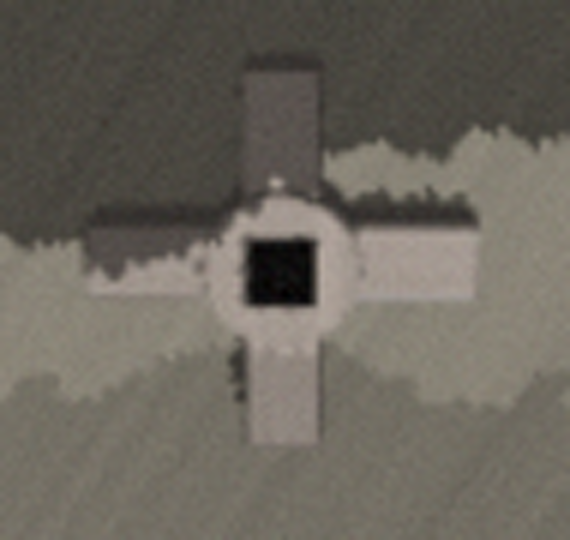

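Request:
drive_tool(rows=[[[0,0,0.25],[-0.8,0.1,1],7],[[0,0,0],[0,0,2.5],7],[[0,0,0],[0,0,3.5],7],[[0,0,0],[0,0,3.5],7],[[0,0,0],[0,0,3],7],[[0,0,0],[0,0,2],7],[[0,0,0],[0,0,1],7],[[0,0,0],[0,0,0.6],7],[[0,0,0],[0,0,0.3],7],[[0,0,0],[0,0,0],7]])

```text
t: 23.95
eef_pos: [0.4556, 0.1264, 0.0019]
tcp_rot: [3.007, 0.909, 0.001]
wrist_force: [0.2, -0.1, -0.0]
opening: 0.0697
```

```bash
python3 go.py .456 .1265 0 33.7
```

```text
t 23.95 tcp [0.4556 0.1264 0.0019] yaw 33.64 zaxis [ 0.001  0.    -1.   ] J [ 0.1   0.32 -0.57  0.68  0.    1.08] open 0.0697 F [ 0.2 -0.1 -0. ]
turn first (deg, tool) [ 0.02 -0.04 -0.06]
shift after turn (cm, tool) [0.04 0.01 0.19]
```

Request:
drive_tool(rows=[[[0,0,0],[0,0,0.15],7],[[0,0,0],[0,0,0],6],[[0,0,0],[0,0,0],5],[[0,0,0],[0,0,0],5],[[0,0,0],[0,0,0],5],[[0,0,0],[0,0,0],5],[[0,0,0],[0,0,-1],5],[[0,0,0],[0,0,-3],5],[[0,0,0],[0,0,-4],5],[[0,0,0],[0,0,-4],5]])

```text
t: 25.2
eef_pos: [0.4548, 0.1263, 0.1214]
tcp_rot: [-3.007, -0.909, 0.001]
wrist_force: [0.8, 1.0, -1.2]
opening: 0.0545
```

```bash
python3 - <<'E'
from h import *
import go
go.rel(.430,-.314,.12,.5)
st=state();s=snapshot('wrist');save(s,'w10');pickle.dump((s,st),open('w10.pkl','wb'))
E
python3 tv.py t10 150 290
```

```text
t 25.2 tcp [0.4548 0.1263 0.1214] yaw 33.64 zaxis [-0. -0. -1.] J [ 0.1   0.18 -0.41  0.98  0.    1.08] open 0.0545 F [ 0.8  1.  -1.2]
turn first (deg, tool) [-1.000e-02  2.000e-02  3.314e+01]
shift after turn (cm, tool) [-2.87 44.    0.14]
```

View pics/w10.png

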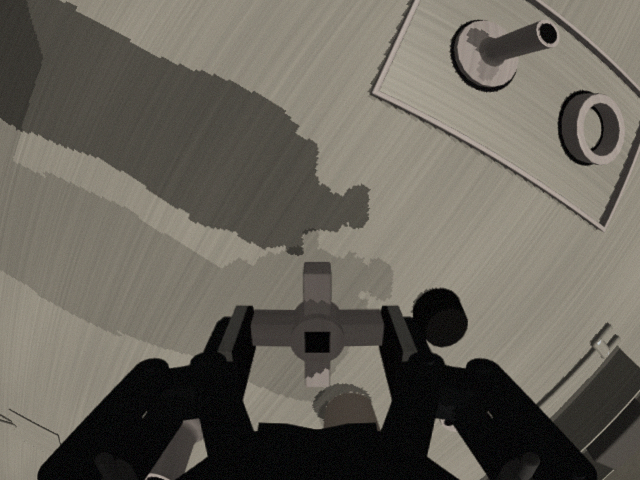

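View pics/t10.png

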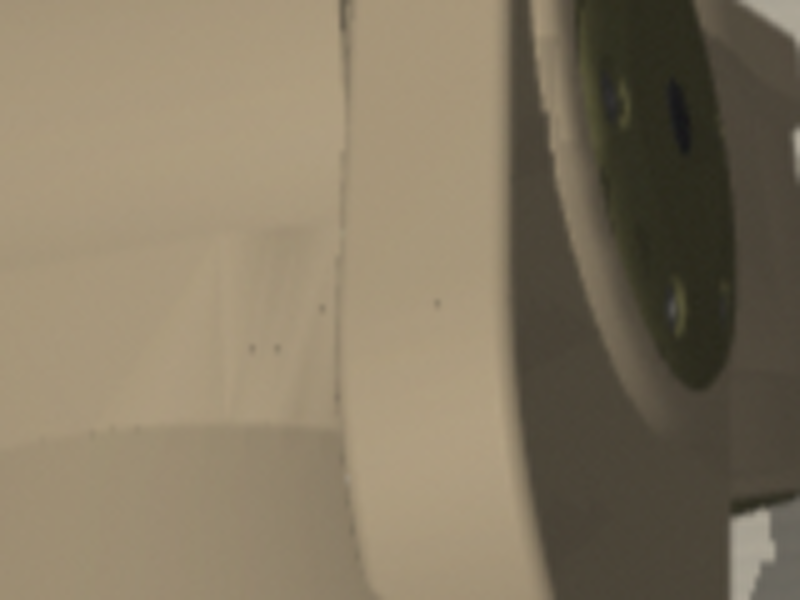

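Request:
drive_tool(rows=[[[0,0,10.5],[0,0,-2],5],[[0,0,10.5],[0,0,-2],5],[[0,0,10.5],[0,0,-1],5],[[0,0,1.6],[0,0,0],5],[[0,0,0],[0,2.5,0],5],[[0,0,0],[-0.5,5,0],5],[[0,0,0],[-0.5,5.5,0],5],[[0,0,0],[-0.5,5.5,0],5],[[0,0,0],[-0.5,5.5,0],5],[[0,0,0],[-0.5,5.5,0],5]])

```text
t: 26.55
eef_pos: [0.4321, -0.1703, 0.1689]
tcp_rot: [-3.141, -0.019, 0.002]
wrist_force: [1.4, -0.3, -1.0]
opening: 0.0545
```

```bash
python3 go.py .430 -.314 .1 .5
```

```text
t 26.55 tcp [ 0.4321 -0.1703  0.1689] yaw 0.71 zaxis [-0.001  0.001 -1.   ] J [-0.55  0.13 -0.34  1.1   0.    1.01] open 0.0545 F [ 1.4 -0.3 -1. ]
turn first (deg, tool) [-0.05  0.06  0.21]
shift after turn (cm, tool) [-0.33 14.37  6.89]
```

Request:
drive_tool(rows=[[[0,0,0.2],[-0.1,5,0],5],[[0,0,0],[-0.1,5,0],5],[[0,0,0],[-0.1,3,0],5],[[0,0,0],[0,1.3,1],5],[[0,0,0],[0,0,2],5],[[0,0,0],[0,0,2],5],[[0,0,0],[0,0,1],5],[[0,0,0],[0,0,0],5],[[0,0,0],[0,0,0],5],[[0,0,0],[0,0,0],5]])

```text
t: 27.8
eef_pos: [0.4315, -0.3122, 0.1108]
tcp_rot: [3.141, 0.01, 0.002]
wrist_force: [0.6, -0.4, -1.7]
opening: 0.0543
```

```bash
python3 - <<'E'
from h import *
import go
go.rel(.430,-.314,.02,.5)
st=state();s=snapshot('wrist');save(s,'w11');pickle.dump((s,st),open('w11.pkl','wb'))
E
python3 tv.py t11 150 290
```

```text
t 27.8 tcp [ 0.4315 -0.3122  0.1108] yaw 0.36 zaxis [ 0.001 -0.001 -1.   ] J [-0.78  0.3  -0.28  0.99  0.    0.79] open 0.0543 F [ 0.6 -0.4 -1.7]
turn first (deg, tool) [ 0.05 -0.06 -0.14]
shift after turn (cm, tool) [-0.15  0.18  9.08]
```

View pics/w11.png

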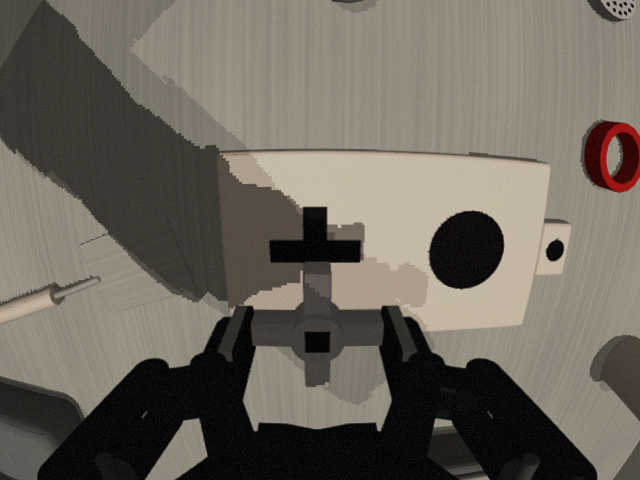

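View pics/t11.png

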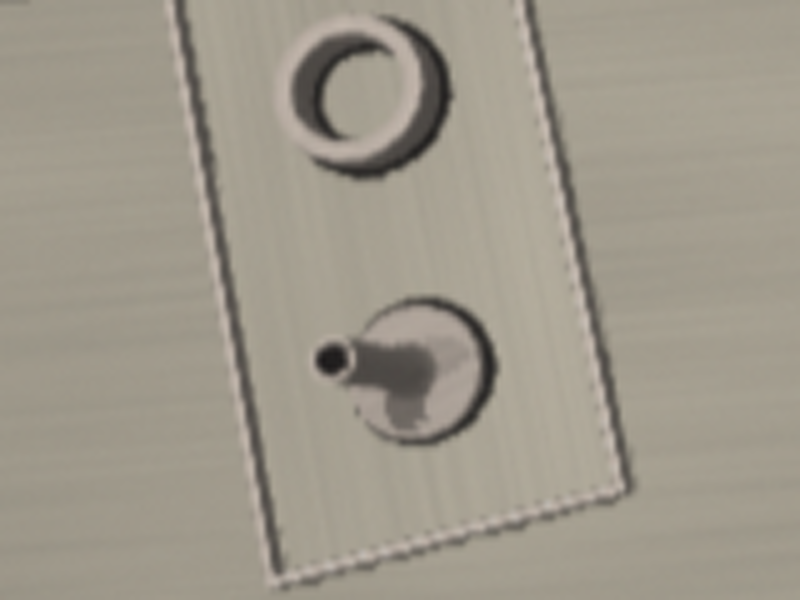

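Both tray parts sit on their outlines. In the wrist view the cross spans columns 269–361 on row 251, with its top end at row 207. I'll measure the offset.

```bash
python3 - <<'E'
from circ import *
from scipy.spatial.transform import Rotation as _R
w,st=pickle.load(open('w11.pkl','rb'));g=w['pixels'].mean(2)
M=_R.from_rotvec(st['tcp_rot']).as_matrix();z=st['eef_pos'][2]
T=lambda u,v,zz:np.round(M.T@(wworld(w,st,u,v,zz)-st['eef_pos'])*1000,1)
# subpixel edges
def edge(line,lo,hi,rise):
    d=np.gradient(cv2.GaussianBlur(line[None].astype(np.float32),(3,1),.8)[0]);d=d if rise else -d
    return lo+np.argmax(d[lo:hi])
for v in (245,250,256): print('row',v,edge(g[v],255,285,False),edge(g[v],345,375,True),T(edge(g[v],255,285,False),v,.015),T(edge(g[v],345,375,True),v,.015))
for u in (280,290,338,350): 
    a,b=edge(g[:,u],225,250,False),edge(g[:,u],252,275,True);print('col',u,a,b,T(u,a,.015),T(u,b,.015))
for u in (309,315,321):a=edge(g[:,u],195,220,False);print('top',a,T(u,a,.015))
for v in (215,225,232): print('varm',edge(g[v],290,312,False),edge(g[v],316,340,True),T(edge(g[v],290,312,False),v,.015),T(edge(g[v],316,340,True),v,.015))
print('bdisc',(lambda c:np.round(wworld(w,st,*c,.015),4))(darkc(w,467,250,45)[0]), 'held hub',T(*darkc(w,317,342,14)[0],z+.0175))
s=pickle.load(open('t11.pkl','rb'));gg=s['pixels'].mean(2)
F=lambda u,v,z:world(s,u,v,z)
print('ring top',circ(F,gg,140.5,248,.025,.029,10,18,range(90,270,5),False),circ(F,gg,140.5,248,.025,.0285,11,18,range(-180,0,6),False))
print('nozzle',circ(F,gg,154,304,.011,.025,9,14.5,list(range(-100,90,5)),False))
d=pickle.load(open('top0.pkl','rb'));print('outline',circ(lambda u,v,z:world(d,u,v,z),d['pixels'].mean(2),143.4,249.1,.003,.032,12,20,range(0,360,5),True))
E
```

```text
row 245 269 363 [-32.7  -2.6  95.7] [31.3 -2.6 95.8]
row 250 270 360 [-32.2   1.   95.7] [29.4  1.  95.8]
row 256 270 363 [-32.4   5.4  95.7] [31.7  5.4 95.8]
col 280 240 262 [-25.1  -6.2  95.7] [-25.6   9.8  95.7]
col 290 240 262 [-18.3  -6.2  95.7] [-18.6   9.8  95.8]
col 338 240 262 [14.2 -6.2 95.8] [14.5  9.8 95.8]
col 350 240 262 [22.3 -6.2 95.8] [22.8  9.8 95.8]
top 206 [ -5.3 -29.7  95.7]
top 206 [ -1.3 -29.7  95.7]
top 206 [  2.6 -29.7  95.7]
varm 303 327 [ -9.3 -23.6  95.7] [  6.6 -23.6  95.8]
varm 303 327 [ -9.4 -16.7  95.7] [  6.6 -16.7  95.8]
varm 303 326 [ -9.4 -11.8  95.7] [  6.  -11.8  95.8]
bdisc [ 0.539  -0.3123  0.015 ] held hub [  0.    0.1 -17.5]
ring top (array([0.5878, 0.3305, 0.0285]), np.float64(0.0004)) (array([0.5882, 0.3311, 0.0279]), np.float64(0.0004))
nozzle (array([0.4793, 0.3117, 0.0249]), np.float64(0.0003))
outline (array([0.5882, 0.3315, 0.0317]), np.float64(0.0003))
```

Request:
drive_tool(rows=[[[0,0,0],[-0.13,0.17,1],5],[[0,0,0],[0,0,2],5],[[0,0,0],[0,0,2],5],[[0,0,0],[0,0,2],5],[[0,0,0],[0,0,1],5],[[0,0,0],[0,0,0.7],5],[[0,0,0],[0,0,0.4],5],[[0,0,0],[0,0,0],5],[[0,0,0],[0,0,0],5],[[0,0,0],[0,0,0],5]])

```text
t: 29.15
eef_pos: [0.43, -0.3139, 0.0194]
tcp_rot: [3.141, 0.009, 0.001]
wrist_force: [-0.3, 0.5, -0.9]
opening: 0.0546
```

```bash
python3 go.py .4303 -.3138 .0155 .5
```

```text
t 29.15 tcp [ 0.43   -0.3139  0.0194] yaw 0.34 zaxis [ 0.001 -0.001 -1.   ] J [-0.78  0.39 -0.4   0.78  0.    0.78] open 0.0546 F [-0.3  0.5 -0.9]
turn first (deg, tool) [ 0.03 -0.04 -0.16]
shift after turn (cm, tool) [ 0.03 -0.01  0.39]
```

Request:
drive_tool(rows=[[[0,0,0],[0,0,0.15],5],[[0,0,0],[0,0,0.12],5],[[0,0,0],[0,0,0.1],5],[[0,0,0],[0,0,0],5],[[0,0,0],[0,0,0],5],[[0,0,0],[0,0,0],5.8],[[0,0,0],[0,0,0],6.5],[[0,0,0],[0,0,0],7],[[0,0,0],[0,0,0],7],[[0,0,0],[0,0,0],7]])

```text
t: 30.4
eef_pos: [0.4297, -0.3136, 0.0152]
tcp_rot: [-3.141, -0.009, 0.0]
wrist_force: [-0.1, -0.3, 0.0]
opening: 0.0703
```

Request:
drive_tool(rows=[[[0,0,0],[0,0,-1],7],[[0,0,0],[0,0,-3],7],[[0,0,0],[0,0,-4],7],[[0,0,0],[0,0,-5],7],[[0,0,0],[2,0,-2],7],[[0,0,0],[4.5,-4,0],7],[[0,0,0],[4.5,-4,0],7],[[0,0,0],[4.5,-4,0],7],[[0,0,0],[4.5,-4,0],7],[[0,0,0],[2,-3,0],7]])

```text
t: 31.65
eef_pos: [0.6506, -0.1202, 0.1657]
tcp_rot: [3.142, 0.012, 0.002]
wrist_force: [-1.5, 0.3, -0.4]
opening: 0.0702
```

```bash
python3 - <<'E'
from h import *
import go
go.rel(.675,-.087,.1,0.4)
st=state();s=snapshot('wrist');save(s,'w12');pickle.dump((s,st),open('w12.pkl','wb'))
E
python3 tv.py t12 480 280
```

```text
t 31.65 tcp [ 0.6506 -0.1202  0.1657] yaw 0.45 zaxis [ 0.001 -0.    -1.   ] J [-0.3   0.51  0.17  1.24  0.    1.26] open 0.0702 F [-1.5  0.3 -0.4]
turn first (deg, tool) [ 0.   -0.07  0.05]
shift after turn (cm, tool) [ 2.46 -3.31  6.57]
```

View pics/t12.png

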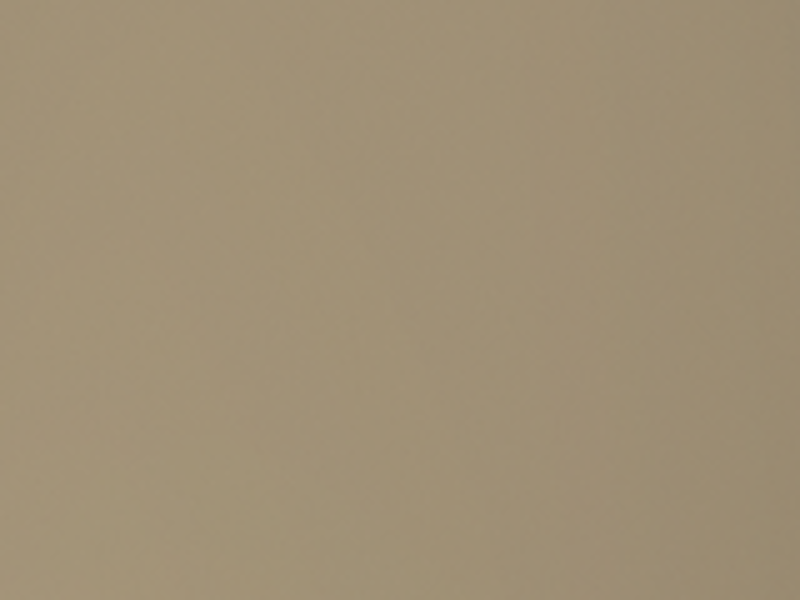

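View pics/w12.png

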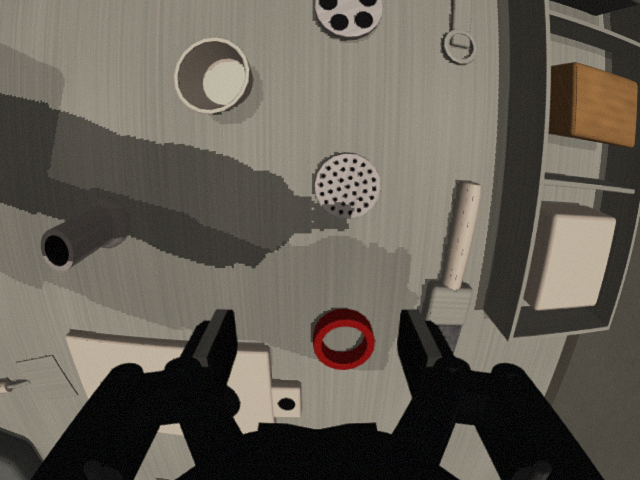

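The fine plate, the one with many holes, is at (347,185). I'll measure it.

```bash
python3 - <<'E'
from circ import *
import go
w,st=pickle.load(open('w12.pkl','rb'));g=w['pixels'].mean(2)
q=circ(lambda u,v,z:wworld(w,st,u,v,z),g,347,185,.014,.027,26,42,range(150,380,5),False);print(q)
go.rel(q[0][0],q[0][1],.001,.5)
E
```

```text
(array([ 0.6748, -0.0866,  0.0265]), np.float64(0.0003))
t 31.75 tcp [ 0.6505 -0.1187  0.1655] yaw 0.62 zaxis [ 0.001  0.001 -1.   ] J [-0.3   0.5   0.17  1.24  0.    1.26] open 0.0703 F [ 0.1 -0.4  0.2]
turn first (deg, tool) [-0.05 -0.05  0.12]
shift after turn (cm, tool) [ 2.46 -3.19 16.45]
```

Request:
drive_tool(rows=[[[0,0,0],[1.25,-1.6,0],7],[[0,0,0],[1.2,-1.55,1.5],7],[[0,0,0],[0,0,3],7],[[0,0,0],[0,0,4],7],[[0,0,0],[0,0,3.5],7],[[0,0,0],[0,0,2],7],[[0,0,0],[0,0,1],7],[[0,0,0],[0,0,0.7],7],[[0,0,0],[0,0,0.4],7],[[0,0,0],[0,0,0],7]])

```text
t: 33.0
eef_pos: [0.6732, -0.0908, 0.0047]
tcp_rot: [3.142, 0.009, 0.001]
wrist_force: [0.3, 0.2, -0.0]
opening: 0.0702
```

```bash
python3 go.py .675 -.0868 .0005 .5
```

```text
t 33.0 tcp [ 0.6732 -0.0908  0.0047] yaw 0.33 zaxis [ 0.001 -0.    -1.   ] J [-0.25  0.65  0.01  0.93  0.    1.31] open 0.0702 F [ 0.3  0.2 -0. ]
turn first (deg, tool) [ 0.   -0.04 -0.17]
shift after turn (cm, tool) [ 0.18 -0.4   0.42]
```

Request:
drive_tool(rows=[[[0,0,0],[0.18,-0.4,0],7],[[0,0,0],[0,0,0.25],7],[[0,0,0],[0,0,0.15],7],[[0,0,0],[0,0,0],7],[[0,0,0],[0,0,0],7],[[0,0,0],[0,0,0],7],[[0,0,0],[0,0,0],6],[[0,0,0],[0,0,0],5],[[0,0,0],[0,0,0],5],[[0,0,0],[0,0,0],5]])

```text
t: 34.25
eef_pos: [0.6751, -0.0868, 0.0008]
tcp_rot: [3.141, 0.009, 0.001]
wrist_force: [-0.7, -0.3, 4.4]
opening: 0.0521
```

Request:
drive_tool(rows=[[[0,0,0],[0,0,0],5],[[0,0,0],[0,0,-1],5],[[0,0,0],[0,0,-3],5],[[0,0,0],[0,0,-4],5],[[0,0,0],[0,0,-4],5],[[0,0,0],[0,0,0],5],[[0,0,0],[0,0,0],5],[[0,0,0],[0,0,0],5],[[0,0,0],[0,0,0],5],[[0,0,0],[0,0,0],5]])

```text
t: 35.5
eef_pos: [0.6743, -0.0865, 0.1193]
tcp_rot: [-3.141, -0.009, 0.002]
wrist_force: [-0.3, -0.6, -0.8]
opening: 0.0519
```

```bash
python3 - <<'E'
from h import *
import go
go.rel(.5395,-.3130,.11,0.4)
st=state();s=snapshot('wrist');save(s,'w13');pickle.dump((s,st),open('w13.pkl','wb'))
E
python3 tv.py t13 480 280
```

```text
t 35.5 tcp [ 0.6743 -0.0865  0.1193] yaw 0.34 zaxis [-0.001  0.    -1.   ] J [-0.25  0.57  0.16  1.17  0.    1.32] open 0.0519 F [-0.3 -0.6 -0.8]
turn first (deg, tool) [-0.03  0.08 -0.06]
shift after turn (cm, tool) [-13.63  22.55   0.93]
```

View pics/w13.png

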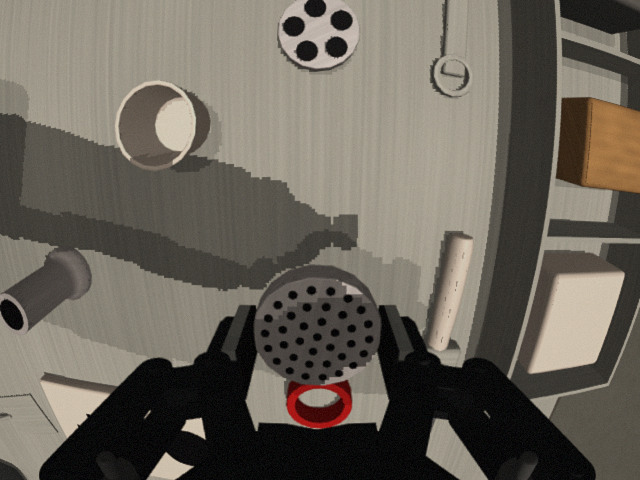

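View pics/t13.png

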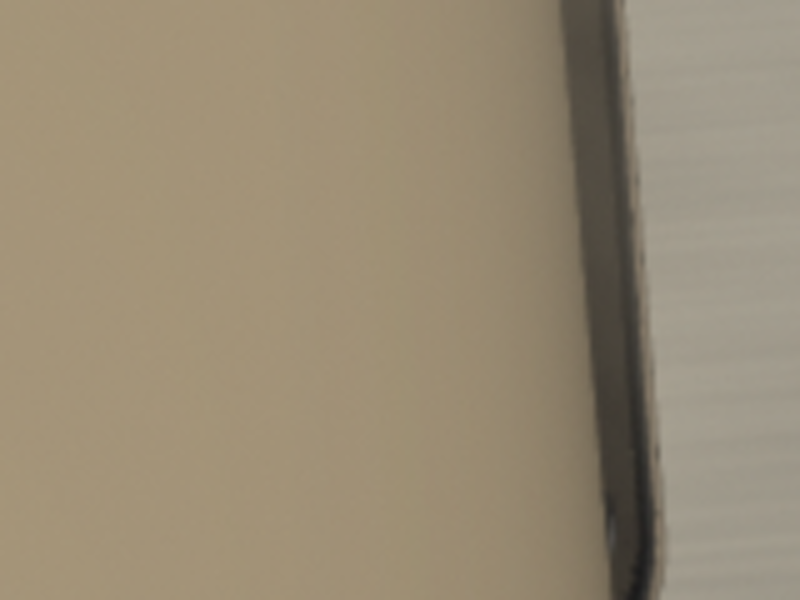

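Request:
drive_tool(rows=[[[0,0,0],[-1.5,2.5,0],5],[[0,0,0],[-2.6,4.5,0],5],[[0,0,0],[-3,5,0],5],[[0,0,0],[-3,5,0],5],[[0,0,0],[-2.3,3.5,0],5],[[0,0,0],[-1.2,2,0.5],5],[[0,0,0],[0,0,1],5],[[0,0,0],[0,0,0],5],[[0,0,0],[0,0,0],5],[[0,0,0],[0,0,0],5]])

```text
t: 36.85
eef_pos: [0.5408, -0.3116, 0.1055]
tcp_rot: [3.142, 0.012, 0.001]
wrist_force: [0.4, 0.4, -2.3]
opening: 0.0522
```

```bash
python3 - <<'E'
from circ import *
import go
go.rel(.5395,-.3130,.016,0.4)
st=state();w=snapshot('wrist');save(w,'w14');pickle.dump((w,st),open('w14.pkl','wb'))
E
```

```text
t 36.85 tcp [ 0.5408 -0.3116  0.1055] yaw 0.44 zaxis [ 0. -0. -1.] J [-0.65  0.47 -0.04  1.06  0.    0.91] open 0.0522 F [ 0.4  0.4 -2.3]
turn first (deg, tool) [ 0.   -0.02  0.04]
shift after turn (cm, tool) [-0.13  0.14  8.95]
```

View pics/w14.png

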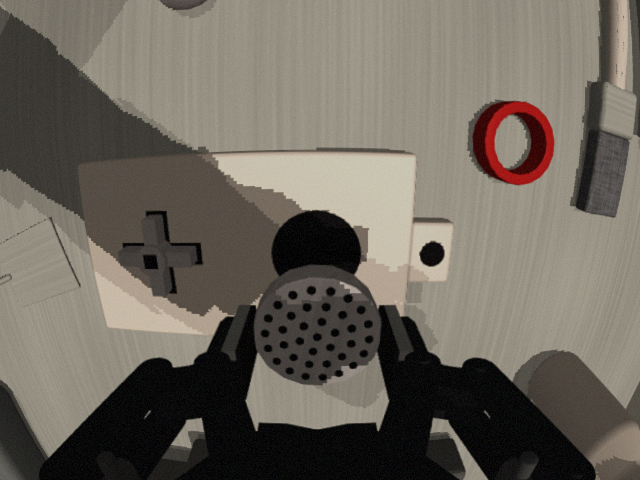

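```bash
python3 - <<'E'
from circ import *
from scipy.spatial.transform import Rotation as R_
w,st=pickle.load(open('w14.pkl','rb'));g=w['pixels'].mean(2)
q=circ(lambda u,v,z:wworld(w,st,u,v,z),g,317,252,.015,.030,36,55,range(190,351,5),True);print('disc',q)
M=R_.from_rotvec(st['tcp_rot']).as_matrix();z=st['eef_pos'][2]
print('disc tool mm',M.T@(np.array([*q[0][:2],.015])-st['eef_pos'])*1000)
# held plate top face: hole centroid
T=lambda u,v,h:np.round(M.T@(wworld(w,st,u,v,z+h)-st['eef_pos'])*1000,1)
print('plate centre hole ~',T(317,337,.0132))
cv2.imwrite('pics/cw14.png',np.hstack([cv2.resize(w['pixels'][255:395,245:390],None,fx=3,fy=3)[:,:,::-1],cv2.resize(w['pixels'][200:305,108:213],(420,420))[:,:,::-1][:420]]))
E
```

```text
disc (array([ 0.5402, -0.3134,  0.03  ]), np.float64(0.0006))
disc tool mm [-0.66307365  1.83857869 90.45134649]
plate centre hole ~ [  0.1   0.6 -13.2]
```

View pics/cw14.png

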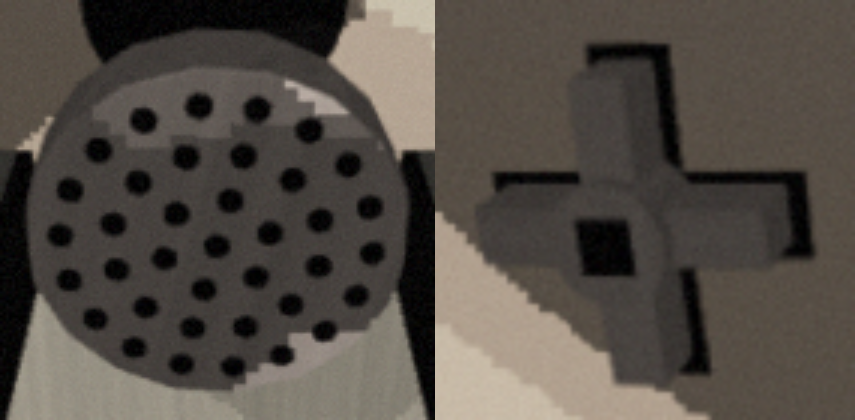

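Request:
drive_tool(rows=[[[0,0,0],[-0.08,0.15,1],5],[[0,0,0],[0,0,2],5],[[0,0,0],[0,0,2],5],[[0,0,0],[0,0,1.5],5],[[0,0,0],[0,0,1],5],[[0,0,0],[0,0,0.6],5],[[0,0,0],[0,0,0.4],5],[[0,0,0],[0,0,0],5],[[0,0,0],[0,0,0],5],[[0,0,0],[0,0,0],5]])

```text
t: 38.15
eef_pos: [0.5395, -0.3142, 0.0207]
tcp_rot: [3.141, 0.009, 0.001]
wrist_force: [0.3, -0.4, -1.3]
opening: 0.052
```

```bash
python3 go.py .54 -.3134 .0158 .5
```

```text
t 38.15 tcp [ 0.5395 -0.3142  0.0207] yaw 0.33 zaxis [ 0.001 -0.    -1.   ] J [-0.66  0.54 -0.15  0.88  0.    0.91] open 0.052 F [ 0.3 -0.4 -1.3]
turn first (deg, tool) [ 0.02 -0.04 -0.17]
shift after turn (cm, tool) [ 0.05 -0.08  0.49]
```

Request:
drive_tool(rows=[[[0,0,0],[0.04,-0.09,0.2],5],[[0,0,0],[0,0,0.15],5],[[0,0,0],[0,0,0.12],5],[[0,0,0],[0,0,0],5],[[0,0,0],[0,0,0],5],[[0,0,0],[0,0,0],5.6],[[0,0,0],[0,0,0],6.2],[[0,0,0],[0,0,0],6.8],[[0,0,0],[0,0,0],7],[[0,0,0],[0,0,0],7]])

```text
t: 39.4
eef_pos: [0.5397, -0.3131, 0.0155]
tcp_rot: [-3.142, -0.009, -0.0]
wrist_force: [0.5, -0.3, 0.4]
opening: 0.0696
```

Request:
drive_tool(rows=[[[0,0,0],[0,0,-1],7],[[0,0,0],[0,0,-3],7],[[0,0,0],[0,0,-4],7],[[0,0,0],[0,0,-5],7],[[0,0,0],[0,-1,-2],7],[[0,0,0],[-1,-5,0],7],[[0,0,0],[-1.5,-6,0],7],[[0,0,0],[-1.5,-6,0],7],[[0,0,0],[-1.5,-6,0],7],[[0,0,0],[-1,-4,0],7]])

```text
t: 40.65
eef_pos: [0.4719, -0.0312, 0.1665]
tcp_rot: [-3.141, -0.011, -0.002]
wrist_force: [0.7, -1.2, -0.3]
opening: 0.0698
```

Request:
drive_tool(rows=[[[0,0,0],[0,-5,0],7],[[0,0,0],[0,-5,0],7],[[0,0,0],[0,-5,0],7],[[0,0,0],[0,-3,0],7],[[0,0,0],[0,0,0],7],[[0,0,0],[0,0,0],7],[[0,0,0],[0,0,0],7],[[0,0,0],[0,0,0],7],[[0,0,0],[0,0,0],7],[[0,0,0],[0,0,0],7]])

```text
t: 41.9
eef_pos: [0.472, 0.1462, 0.1656]
tcp_rot: [-3.141, -0.008, 0.0]
wrist_force: [0.6, 0.8, -0.8]
opening: 0.0702
```

```bash
python3 tv.py t15 480 280; python3 - <<'E'
from h import *
s=snapshot('scene');save(s,'s15');print(state()['eef_pos'])
E
```

```text
[0.47192175 0.14640248 0.16558633]
```

View pics/t15.png

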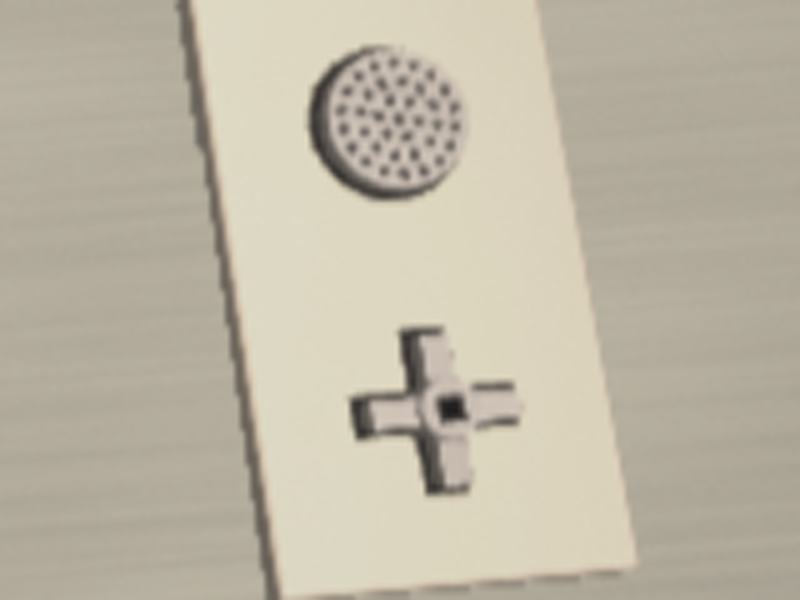

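View pics/s15.png

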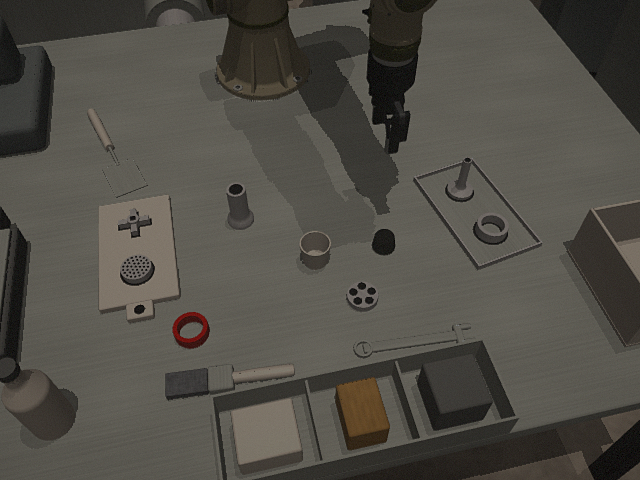

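All four parts are set down. One numeric check of the plate and knife against the outlines.

```bash
python3 - <<'E'
from circ import *
from scipy.optimize import minimize
s=pickle.load(open('t15.pkl','rb'));g=s['pixels'].mean(2);F=lambda u,v,z:world(s,u,v,z)
print('plate',circ(F,g,479.5,244,.029,.027,11,17,range(-60,140,5),False),circ(F,g,479.5,244,.029,.027,9,17,range(0,360,5),False))
d=pickle.load(open('top0.pkl','rb'));print('disc',circ(lambda u,v,z:world(d,u,v,z),d['pixels'].mean(2),476.4,244.6,.015,.03,11,19,range(0,360,5),True))
def fit(p,Lh,hub,z):
    def cost(q):
        e=p-q[:2];cs,sn=np.cos(q[2]),np.sin(q[2]);a=abs(e@[cs,sn]);b=abs(e@[-sn,cs])
        box=lambda a,b:np.hypot(np.maximum(a-Lh,0),np.maximum(b-.0055,0))
        o=np.minimum(box(a,b),box(b,a)); o=np.minimum(o,np.maximum(np.hypot(a,b)-hub,0));return (o**2).sum()*1e6
    r=min((minimize(cost,[*p.mean(0),t],method='Nelder-Mead',options=dict(xatol=1e-6,fatol=1e-5,maxiter=3000)) for t in (-.1,0,.1)),key=lambda r:r.fun);return np.round(r.x[:2],4),round(np.degrees(r.x[2]),2),round(r.fun,2)
U,V=np.meshgrid(np.arange(640),np.arange(480))
w=(abs(U-486)<30)&(abs(V-302)<30)
R=cv2.Rodrigues(np.array(s['rvec'],float))[0];t=np.array(s['tvec'],float).ravel()
W=(np.stack([(U-s['cx'])/s['fx']*s['depth'],(V-s['cy'])/s['fy']*s['depth'],s['depth']],-1)-t)@R
m=w&(W[...,2]>.0225);print('knife',m.sum(),fit(W[m][:,:2],.028,.011,0), np.median(W[m][:,2]))
g0=d['pixels'].mean(2);m=w&(g0<90);p=np.array([world(d,u,v,.015)[:2] for v,u in zip(*np.nonzero(m))]);print('cross',m.sum(),fit(p,.031,.0,0),p.mean(0))
c,_=darkc(s,450/5+400,405/5+220,6);print('hub',world(s,*c,.033),'t',state()['t'])
E
```

```text
plate (array([ 0.543 , -0.3155,  0.0299]), np.float64(0.0019)) (array([ 0.5391, -0.3103,  0.0239]), np.float64(0.0013))
disc (array([ 0.5408, -0.315 ,  0.0298]), np.float64(0.0003))
knife 403 (array([ 0.4252, -0.2743]), np.float64(11.14), np.float64(1310305.06)) 0.03112692638497698
cross 462 (array([ 0.4303, -0.3154]), np.float64(0.19), np.float64(175.31)) [ 0.43066245 -0.3153523 ]
hub [ 0.43010267 -0.31519855  0.033     ] t 42.0
```

```bash
python3 - <<'E'
from circ import *
s=pickle.load(open('t15.pkl','rb'))
U,V=np.meshgrid(np.arange(640),np.arange(480))
R=cv2.Rodrigues(np.array(s['rvec'],float))[0];t=np.array(s['tvec'],float).ravel()
W=(np.stack([(U-s['cx'])/s['fx']*s['depth'],(V-s['cy'])/s['fy']*s['depth'],s['depth']],-1)-t)@R
for n,x,y in [('plate',.54,-.314),('knife',.43,-.315)]:
    m=(np.hypot(W[...,0]-x,W[...,1]-y)<.04)&(W[...,2]>.0225)&(W[...,2]<.04);p=W[m]
    print(n,m.sum(),np.round([p.min(0),p.max(0),(p.min(0)+p.max(0))/2,np.median(p,0)],4).tolist())
    e=p[:,:2]-[x,y];r=np.hypot(*e.T);k=r>.015
    print(' 4fold deg',np.degrees(np.angle(np.exp(4j*np.arctan2(e[k,1],e[k,0])).mean()))/4)
E
```

```text
plate 654 [[0.5137, -0.341, 0.0226], [0.5666, -0.2868, 0.0342], [0.5402, -0.3139, 0.0284], [0.5397, -0.3121, 0.0306]]
 4fold deg -25.741692279504292
knife 385 [[0.4031, -0.3423, 0.0226], [0.4585, -0.2859, 0.0374], [0.4308, -0.3141, 0.03], [0.4305, -0.3125, 0.031]]
 4fold deg 0.06001717526540355
```

The plate and knife are both within about 1 mm of their outlines, and the knife's arms are aligned to within 0.5°. Handing in.

```bash
python3 -c "
from rig import manip,state
print(manip.finish_job(), state()['t'])"
```

```text
the job is handed in; nothing more can be done
the job is handed in; nothing more can be done
```

I put both kits together in the order you gave and handed the job in at about 42 s of the 112 s allowed. All four parts are released on their outlines, and the gripper is well clear of them.

My last checks compared each part with its outline, using the top camera:

| Part | Offset from outline centre |
|---|---|
| Thin nozzle | about 0.5 mm |
| Coupling ring | 0.5–1 mm |
| Knife | about 0.5 mm at the hub, arms within about 0.5° of the cross |
| Fine plate | about 1 mm |

- **Checks that disagreed:** edge fitting on the placed plate was thrown off by its holes and shadow, and a first shape fit of the knife picked up points that weren't the knife. I discarded both. The plate figure comes from depth extents, and the knife figures from its hub and arm directions. The cameras' positions also differed from each other by 1–3 mm, so I corrected each placement with the wrist camera over the target.
- **Left alone:** the final scene view shows the wide nozzle, the coarse plate and the red ring in their original places.

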